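# Take the tested watch out of the leak tester

### The job

The leak test is over: squeeze both orange release tabs of the tester's lock knob together and, keeping them squeezed, turn the knob anticlockwise to its stop so that the clamp bar swings clear of the two claws, then swing the lid up until it stands square to the sloping face or further back, where its stiff hinge holds it. Take out the watch and lay it gently, dial up and flat, on the green felt of the wooden job tray, leaving the lid open and the other things on the bench where they are.

Things in the scene. Friction and masses are not known exactly. Their poses are not given: they have to be found in the camera images.
- leak_tester: Light grey bench instrument, 155 (x) x 160 (y) x 117 mm, fixed. Origin: centre of its underside on the bench; x from its low front to its high back, z up. Its face slopes 30 deg, rising to the back; the face's outward normal is (-0.5, 0, 0.866) in this frame. The chamber's axis leaves the face at (-5, 0, 68) mm along that normal; seat, lid and knob all stand square to the face.
- seat_top (a point): Centre of the seat's top, on the chamber's axis, 7 mm over the sloped face; axes as leak_tester. The seat (dark cushion, radius 15 mm) bears the watch. Two white pins (radius 3, up to 5.5 mm over the seat, 23.5 mm from the axis, 43 deg either side of straight downhill) stop it sliding. Round it stands an aluminium ring, inner radius 44, outer 54, its top 3 mm over the seat's top.
- claw_left (a point): Middle of the top of the steel claw on the tester's +y side; the other is opposite, half a turn about the chamber's axis. Each claw is 57 to 73 mm from the axis, spans about 45 deg, and its top is 41 mm over the face (15 mm over the shut lid's top, 3 mm below knob_grip). The claws hook over the ends of the clamp bar and hold the lid shut.
- knob_grip (a point): On the lock knob's axis, halfway up its two orange tabs, 18 mm over the lid's top. Moves with lid and knob. x axis: line through the two tabs; z: knob's axis, out of the lid. Tabs 18 mm wide, reaching 10 mm above and below this point; outer faces 54 mm apart. The hub between them reaches 17 mm above this point; keep fingertips 9 mm or more over the lid's top.
- tab_face (a point): Middle of the outer, ridged face of one orange tab (the one on the +x side of knob_grip); moves inward with it. Each tab slides in 7 mm against its own spring, 3 N when free, 14 N fully in, and must be in by 4 mm or more to pass the latch, both at the same time. Fully in, the outer faces are 40 mm apart. An off-centre squeeze pushes the hand aside and may leave one tab lagging.
- bar_end (a point): Top of one end of the steel clamp bar, 55 mm from the knob's axis. The bar, 14 x 124 x 6 mm, is fixed across the knob, square to the line of the tabs, its top 8 mm over the lid's top, and turns with it. Below the tabs two steel stops 6 mm high stand on the lid, out to 27 mm from the axis: they catch the tabs' teeth.
- lock_knob (a joint): Angle of the lock knob in the lid, rad: 0 fully tightened, 1.4 open stop; grows anticlockwise seen from outside the lid. Starts somewhere from 0 to 0.25. Unless both tabs are pressed in, the latch blocks it at about 0.35. The bar is clear of the claws above about 0.7. Friction 0.1 N m; it stays where it is left. At 1.4 the line of the tabs is parallel to the lid's hinge.
- chamber_lid (a joint): Angle of the lid on its hinge, rad: 0 shut, 1.9 as far as it goes. The lid is a clear window in an aluminium rim, radius 51 mm, 16 mm high, 0.34 kg with the knob. Its stiff hinge (0.26 N m) holds it wherever it is left. The claws keep it shut while the bar is under them.
- lid_hinge (a point): Middle of the lid's hinge axis, 72 mm up the slope from the knob's axis. Axes turn with the lid: y is the hinge axis (the lid opens by a positive turn about it), -x points along the lid to its front edge, z out of the lid. In this frame knob_grip lies at x -72, z +24 mm and the lid's front edge at x -123 mm.
- watch_head: Watch without strap: round steel case, 40 mm diameter, 11 mm thick, dark blue dial, about 70 g. Lies on the seat under the lid, tilted with the face. Origin: centre of its case back; z out of the dial; x towards 12 o'clock (uphill, with the two upper lugs). Clear round sides for a grasp along y; lugs reach out along x.
- job_tray: Open wooden tray, 130 (x) x 115 (y) x 16 mm, walls and floor 4 mm thick, green felt inside, fixed to the bench. Origin: centre of its underside.
- tray_floor (a point): Centre of the tray's inner floor.
- screwdriver_stand: Bystander: round stand of small screwdrivers, 90 x 81 x 114 mm. Origin under its centre.
- eye_loupe_2: Bystander: black eye loupe, 42 mm diameter, 35 mm high. Origin under its centre.
- thread_spool: Bystander: wooden spool, 28 mm diameter, 30 mm high. Origin under its centre.
- dial_gauge: Bystander: small round gauge lying flat, 70 x 49 x 12 mm. Origin under its centre.

How it is judged:
On the way, in this order (a step that is already met when the one before it is completed fails the run):
1. the lock knob is turned to open, with the clamp bar well clear of the claws (value of joint lock_knob above 1.15 rad), for 0.2 s.
2. the lid is swung up and open (value of joint chamber_lid above 1.4 rad), for 0.2 s.
At the end, for the whole second after the job is handed in: The watch lies flat (within 0.1 rad), dial up, at rest and let go on the floor of the job tray; the lid stands open (over 1.4 rad) with the knob still unlocked (over 1.0 rad) (x of watch_head in the frame of job_tray between -0.047 and 0.047 m and y of watch_head in the frame of job_tray between -0.039 and 0.039 m and z of watch_head in the frame of job_tray between 0.002 and 0.008 m and angle between watch_head's own z axis and vertical below 0.1 rad and linear speed of watch_head below 0.02 m/s and contact force between the fingers and watch_head below 0.05 N and value of joint chamber_lid above 1.4 rad and value of joint lock_knob above 1 rad); the robot touches nothing.
It fails at once if a bystander (screwdriver stand, loupe, spool or gauge) is moved by more than 30 mm (distance of any of screwdriver_stand, eye_loupe_2, thread_spool, dial_gauge from where it was at the start of the episode above 0.03 m).
It fails at once if the watch is dropped (falls free by more than about 13 mm) (linear speed of watch_head above 0.5 m/s and contact force between the fingers and watch_head below 0.05 N).
It also fails if it takes over 62 s, if anything falls off the work surface, if the arm or the gripper's body presses on something with over 40 N, if the wrist force passes 120 N, or if a joint passes its speed limit or range.

### The arm

A 6-joint arm with a two-finger parallel gripper is mounted at the origin on a cart in front of the work surface, level with it; the furniture and walls round the work are solid. World frame = base frame: x ahead of the robot, y to its left, z up, the work surface at z = 0. Lengths are in m, angles in rad, forces in N, time in s.
With the tool pointing down it reaches from about 0.375 to 0.9 m from the base axis. Payload 3.1 kg.
Tool frame: the origin (TCP) lies at the very end of the fingers, on their centre line; the grasp point (between the pads) lies 19 mm behind it; x points along the fingers, z is the direction in which the jaws open and shut, and the axes are right-handed (so a half turn about x gives the same grasp; the last joint's range is limited). The gripper opens to 85 mm and grips with 20 to 120 N. Pads are 22 mm wide; open, the fingers measure 114 mm over their backs; the gripper's body (76 mm by 85 mm) begins 54 mm behind the grasp point. The pads swing forward as they close: fully open they stand 13 mm farther back than shut.
Start: joints at [-1.423, 0.527, 1.433, -0, 1.181, -0.178], TCP at [0.2, -0.592, 0.231] pointing down, gripper open.
Joint ranges: [-3.08, 3.08], [-0.75, 2.2], [0.22, 2.44], [-1.43, 4.57], [0, 2.65], [-2.85, 2.85]. Speed limits (rad/s): [2.79, 2.79, 3.14, 3.14, 3.14, 3.14].

### API

Orientations are given as a unit quaternion [x, y, z, w].
In Python, from station import manip, viewer, job gives the robot as it stands.
- The arm moves only by the tool move_arm, never from a script. Its argument "deltas" is one flat list of numbers, 7 for each row, row after row: the finger opening in mm, from 0 to 85.4, then the shift along the tool's x, y, z in mm, then the turn, a rotation vector about the tool's x, y, z in degrees. In form: [jaw, tx, ty, tz, rx, ry, rz, jaw, tx, ty, tz, rx, ry, rz, ...]. A call has 1 to 10 rows; each row shifts and turns the commanded pose from where the row before left it, along the tool's axes as they then stand; what a row does not reach is not made up. A row lasts 1/10 s, in which the tool goes at most 50 mm and 8.59 degrees, less where a joint would pass 70% of its speed; a pose out of reach is approached as far as the arm can. A call is refused whole if a number of a shift passes 50 or a number of a turn 8.59, either way. A call with a gripper value outside its range is refused whole. The fingers move at their own pace and stop on an object; "force" is the grip in N (left out, the last holds). Time passes only in rows, so rows that do not move let the fingers close. It gives the time, the measured TCP pose, the force and the opening at its end, in the units of the state.
- manip.sense(): the state, without advancing time (a new reading comes with each control period).
- viewer.snapshot(name): name is "side" or "top" or "wrist"; returns a dict with "image" (420x560x3 uint8, red, green, blue), "depth" (420x560 float32, m along the optical axis (not along the pixel's ray), 0 where there is no reading), "fovy" (degrees; the focal length in pixels is half the picture's height over the tangent of half this angle, whatever the lens; pixels are square), "cx", "cy" (the principal point, pixels), "k1" (the pictures are not rectified: a ray, as slopes to the right and down, at radius r is drawn at 1 + k1 r^2 times it, then the intrinsics apply), "R" (3x3) and "t" (3): a world point X has camera coordinates R X + t. Camera axes: x right, y down, z forward; pixel columns grow to the right and rows downward; lengths in m; the calibration is good to about 2 mm. A picture is of the moment at which its call begins.
- job.sign_off(): hands the job in, once; it reports no verdict.
The state is a dict: "t": time; "q": joint angles; "qd": joint speeds; "tau": joint torques, N m; "tcp_pos": TCP position; "tool_rot": TCP orientation; "force": force on the tool from outside, world axes, zero at the start; "ft_torque": the same for the moment, N m; "finger_gap": opening from 0.0 (shut) to 1.0 (fully open).
Only numpy, scipy, OpenCV 4.12 (cv2) and the standard library are available. Lean on these libraries where they do the work, as an engineer would, in place of code of your own. Each camera call takes 0.05 s, during which the arm holds its last target.

## Working session

There is one attempt and no reset: what is moved stays moved. The work goes in short steps, Python scripts to look and compute and a tool call to move; the robot and the scene stay as the last step left them, time stands still between calls to the robot, and variables do not carry over. Pictures are saved under pics/ and viewed, and the job is handed in when it is done.

Besides the shell and the picture viewer there is one more tool, called in YAML: its name, and indented under it one key for each argument. move_arm: Moves the arm, as the interface text tells. Its arguments: {"type":"object","properties":{"deltas":{"type":"array"},"force":{"type":"number"}},"required":["deltas"]}

```bash
ls; mkdir -p pics; cat > h.py <<'E'
import numpy as np, cv2
from station import manip, viewer, job
def snap(n,f):
    s=viewer.snapshot(n); cv2.imwrite('pics/'+f+'.png',cv2.cvtColor(s['image'],cv2.COLOR_RGB2BGR)); np.savez('pics/'+f+'.npz',**s); return s
def load(f): return dict(np.load('pics/'+f+'.npz'))
def fl(s): return 210/np.tan(np.radians(float(s['fovy']))/2)
def cloud(s):
    f=fl(s); K=np.array([[f,0,s['cx']],[0,f,s['cy']],[0,0,1.]])
    H,W=s['depth'].shape
    u,v=np.meshgrid(np.arange(W),np.arange(H))
    p=np.stack([u,v],-1).reshape(-1,1,2).astype(float)
    n=cv2.undistortPoints(p,K,np.array([float(s['k1']),0,0,0])).reshape(H,W,2)
    d=s['depth'].astype(float)
    c=np.dstack([n*d[...,None],d])
    return (c-s['t'])@s['R']
def proj(s,X):
    f=fl(s);c=np.atleast_2d(X)@s['R'].T+s['t']; n=c[:,:2]/c[:,2:]; r2=(n**2).sum(1,keepdims=True)
    n=n*(1+float(s['k1'])*r2); return n*f+[float(s['cx']),float(s['cy'])]
E
python3 - <<'E'
from h import *
print(manip.sense())
for n in ['side','top','wrist']:
    s=snap(n,n+'0'); print(n,s['fovy'],s['k1'],s['R'],s['t'],-s['R'].T@s['t'])
E
```

```text
pics
{'t': 0.0, 'q': array([-1.42348283e+00,  5.28452366e-01,  1.43389884e+00,  1.53668559e-05,
        1.18138998e+00, -1.78486901e-01]), 'qd': array([ 0.00043876, -0.00267817,  0.00027659,  0.00126918,  0.00048724,
        0.00127021]), 'tau': array([ 1.49822590e-03, -4.42344189e+01, -1.78025705e+01, -8.66866344e-05,
        8.29384342e-03,  5.27249540e-06]), 'tcp_pos': array([ 0.19997582, -0.59139468,  0.23034319]), 'tool_rot': array([ 0.41284057,  0.57499444, -0.4117427 ,  0.57394426]), 'force': array([ 0.11217788,  0.99891573, -0.60633296]), 'ft_torque': array([-0.00160386,  0.01648869,  0.01046864]), 'finger_gap': 1.0026805079273466}
side 46.666527155436356 0.03811451930681487 [[ 0.95333502 -0.30092571 -0.02441443]
 [-0.1257201  -0.32215685 -0.93830135]
 [ 0.27449372  0.89758492 -0.34495581]] [-0.49464434  0.17256004  0.95734952] [ 0.23046961 -0.95256229  0.48008015]
top 56.67189187626759 0.038577222487917506 [[ 0.02560283 -0.99934571  0.02554691]
 [-0.99071897 -0.02877782 -0.13284486]
 [ 0.13349312 -0.0219086  -0.99080755]] [-0.03835007  0.50843115  1.05123308] [ 3.64361872e-01 -6.62387241e-04  1.11009186e+00]
wrist 64.54710204535682 -0.06998685035975045 [[ 0.31976376 -0.94749369 -0.00261514]
 [-0.91032489 -0.30798306  0.27650504]
 [-0.2627922  -0.08603567 -0.96100891]] [-0.62421973 -0.03605061  0.37912162] [ 0.26641529 -0.56992925  0.37267501]
```

View pics/side0.png

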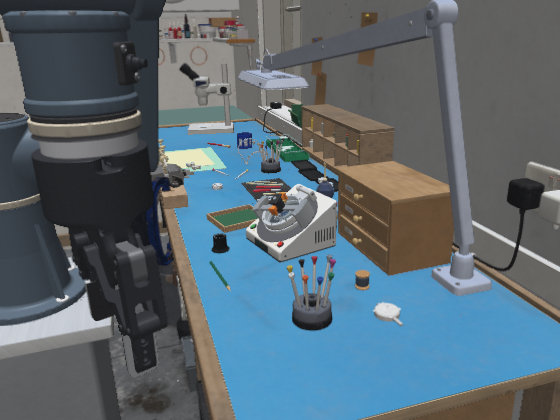

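View pics/top0.png

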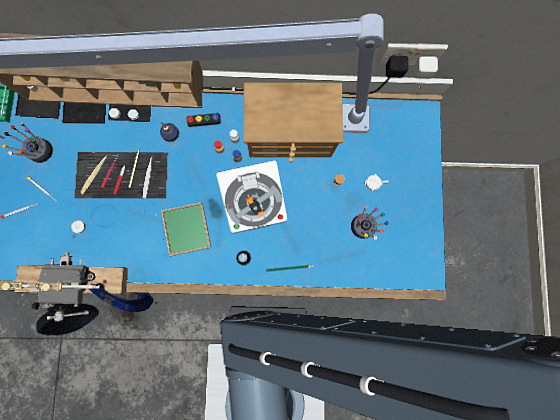

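View pics/wrist0.png

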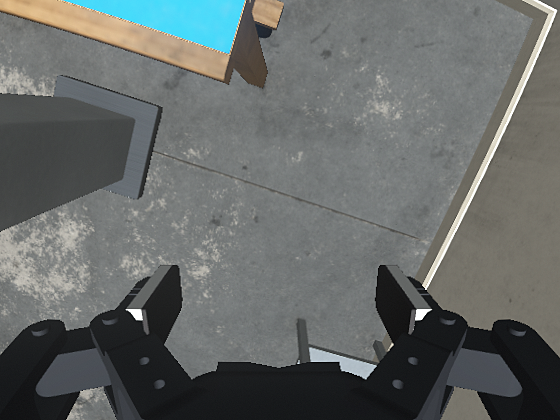

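The top view shows the tester at about (253,198), the tray at (187,230), the loupe at (243,257), the screwdriver stand at (367,223), the spool at (339,180) and the gauge at (376,182). Next I measure with depth.

```bash
python3 - <<'E'
from h import *
s=load('top0'); X=cloud(s)
for n,(u,v) in dict(tray_c=(187,230),loupe=(243,257),stand=(367,223),spool=(339,180),gauge=(376,182),table=(300,230),lamparm=(200,48),lampend=(368,25),cab=(290,115),cabfront=(290,150)).items():
    print(n,X[v,u].round(4), s['depth'][v,u])
im=s['image']; c=im[150:280,150:310]; c=cv2.resize(c,None,fx=4.5,fy=4.5,interpolation=cv2.INTER_CUBIC)
cv2.imwrite('pics/topz.png',c[...,::-1])
s=load('side0'); c=s['image'][170:270,200:350]; cv2.imwrite('pics/sidez.png',cv2.resize(c,None,fx=5,fy=5,interpolation=cv2.INTER_CUBIC)[...,::-1])
E
```

```text
tray_c [0.4577 0.2348 0.002 ] 1.1052537
loupe [0.3853 0.0726 0.0213] 1.0799766
stand [ 0.4875 -0.2678  0.0428] 1.079813
spool [ 0.6094 -0.1917  0.0302] 1.1068873
gauge [ 0.6112 -0.3024  0.0105] 1.1290927
table [ 0.467  -0.0861 -0.0026] 1.1180501
lamparm [0.7412 0.1321 0.4598] 0.69171953
lampend [ 0.7626 -0.1524  0.511 ] 0.6500177
cab [ 0.7452 -0.0426  0.1588] 0.99429417
cabfront [ 0.6807 -0.0488  0.0694] 1.0743757
```

View pics/topz.png

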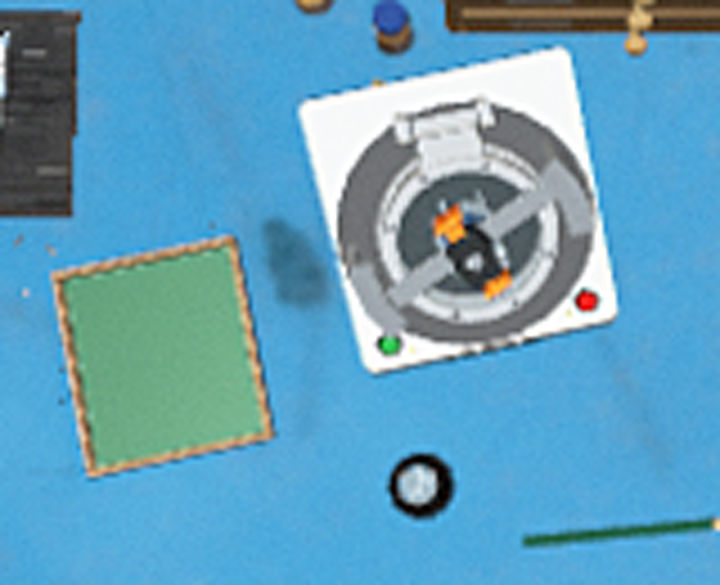

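View pics/sidez.png

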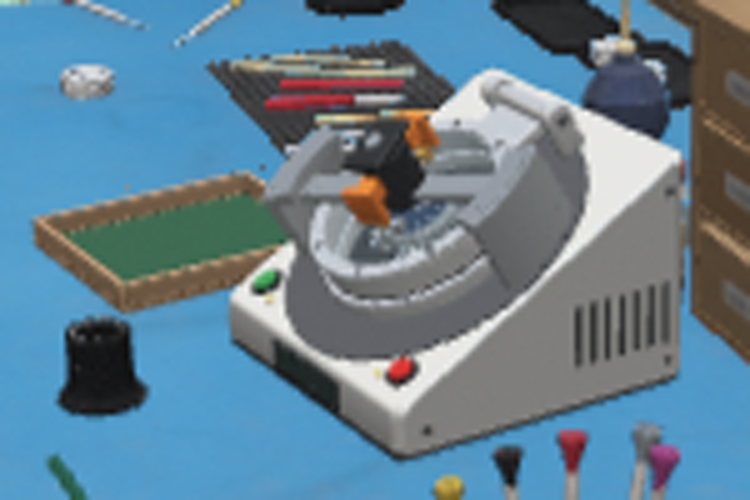

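```bash
python3 - <<'E'
from h import *
s=load('top0'); f=fl(s); K=np.array([[f,0,s['cx']],[0,f,s['cy']],[0,0,1.]])
def ray(uv,z,s=s,K=K):
    n=cv2.undistortPoints(np.array([[uv]],float),K,np.array([float(s['k1']),0,0,0])).ravel()
    o=-s['R'].T@s['t']; d=s['R'].T@np.array([n[0],n[1],1]); return o+d*(z-o[2])/d[2]
g=lambda a,b:((a-2)/4.5+150,(b-2)/4.5+150)
fl_,fr=ray(g(372,375),.024),ray(g(620,318),.024)
br,bl=ray(g(570,46),.116),ray(g(300,102),.116)
print(fl_,fr,br,bl,'\n',np.linalg.norm(fl_-fr),np.linalg.norm(bl-br),np.linalg.norm(br-fr),np.linalg.norm(bl-fl_))
print('yaws',[np.degrees(np.arctan2(*(a)[[1,0]])) for a in (bl-fl_,br-fr)],[np.degrees(np.arctan2(-a[0],a[1])) for a in (bl-br,fl_-fr)],'c',(fl_+fr+br+bl)/4)
t=[ray(g(*p),.016) for p in ((55,273),(235,237),(272,437),(91,475))]
print('tray',np.round(t,4),np.mean(t,0),[np.linalg.norm(t[i]-t[i-1]) for i in range(4)])
# cloud normal of tester white face
X=cloud(s); im=s['image'].astype(int); 
m=(np.linalg.norm(X[...,:2]-[.52,.06],axis=2)<.11)&(im.min(2)>200)&(X[...,2]>.03)&(X[...,2]<.125)
P=X[m]; 
A=np.c_[P[:,:2],np.ones(len(P))]
for _ in range(5):
    c=np.linalg.lstsq(A,P[:,2],rcond=None)[0]; r=P[:,2]-A@c; k=abs(r)<.004; P=P[k];A=A[k]
print(len(P),c,np.degrees(np.arctan(np.hypot(*c[:2]))),np.degrees(np.arctan2(c[1],c[0])), r.std())
E
```

```text
[0.45117873 0.10488407 0.024     ] [ 0.49105356 -0.04788955  0.024     ] [ 0.63897609 -0.01108125  0.116     ] [0.60056232 0.14386626 0.116     ] 
 0.15789167047325528 0.15963817930390092 0.1780447306529453 0.17971941105495462
yaws [np.float64(14.625383465386562), np.float64(13.97340067467278)] [np.float64(13.923741342096307), np.float64(14.628192428127877)] c [0.54544268 0.04744488 0.07      ]
tray [[0.5102 0.305  0.016 ]
 [0.5363 0.195  0.016 ]
 [0.4117 0.1657 0.016 ]
 [0.3857 0.2749 0.016 ]] [0.46097744 0.23514895 0.016     ] [np.float64(0.12815348943882335), np.float64(0.11312865893280602), np.float64(0.1279896906544504), np.float64(0.1122974977857051)]
223 [ 0.46050459  0.1140215  -0.17762992] 25.38015671034544 13.906815652056485 0.0012226862515237675
```

```bash
cat >> h.py <<'E'
from scipy.spatial.transform import Rotation as Ro
def pose():
    s=manip.sense(); open('log.txt','a').write(repr((s['q'].tolist(),s['tcp_pos'].tolist(),s['tool_rot'].tolist()))+'\n')
    return s['tcp_pos'],Ro.from_quat(s['tool_rot']).as_matrix(),s
YAW=np.radians(14.2); TC=np.array([.5454,.0474,0])
Rt=Ro.from_euler('z',YAW).as_matrix()
def W(p): return TC+Rt@np.array(p)/1000
UP=Rt@[np.sqrt(3)/2,0,.5]; N=Rt@[-.5,0,np.sqrt(3)/2]; HY=Rt@[0,1,0]
def face(u,y,h): return W([-5,0,68])+(UP*u+HY*y+N*h)/1000   # mm: uphill, left, over face
def toolrot(x,z):
    x=np.array(x)/np.linalg.norm(x); z=z-x*(x@z); z/=np.linalg.norm(z); return np.c_[x,np.cross(z,x),z]
def delta(tp,tR,p=None,R=None):
    """from current (p,R) to target : tool-frame shift mm and rotvec deg"""
    if p is None: p,R,_=pose()
    return (R.T@(tp-p))*1000, np.degrees(Ro.from_matrix(R.T@tR).as_rotvec())
E
python3 - <<'E'
from h import *
p,R,s=pose(); print(p,'\n',R.round(3))
w=load('wrist0'); print('cam in tool',R.T@(-w['R'].T@w['t']-p), '\n',R.T@w['R'].T)
a=np.radians(10+11)
zl=np.cos(a)*UP+np.sin(a)*HY
print('grip',face(0,0,44),'N',N)
for sg in (1,-1):
    tR=toolrot(-N,sg*zl); print(sg,delta(face(0,0,44)+N*.15,tR,p,R))
tR=toolrot(-N,HY); print(delta(face(0,0,44)+N*.15,tR,p,R))
E
```

```text
[ 0.19999028 -0.59159589  0.23055949] 
 [[-0.     0.947  0.32 ]
 [ 0.002  0.32  -0.947]
 [-1.     0.    -0.002]]
cam in tool [-0.14209561  0.06990799  0.00050523] 
 [[ 1.01096424e-03 -2.76792722e-01  9.60929117e-01]
 [-3.13606942e-04 -9.60929648e-01 -2.76792545e-01]
 [ 9.99999440e-01 -2.15266772e-05 -1.05826963e-03]]
grip [0.51922498 0.0407767  0.10610512] N [-0.48472267 -0.12265369  0.8660254 ]
1 (array([  -4.51433359,  430.06929917, -502.78191922]), array([-103.7998962 ,  -29.38626848,   18.4290785 ]))
-1 (array([  -4.51433359,  430.06929917, -502.78191922]), array([71.66115697, 17.05628538, 27.19726771]))
(array([  -4.51433359,  430.06929917, -502.78191922]), array([-169.71777163,  -45.4542328 ,   -1.91053796]))
```

move_arm:
  deltas: [85,0,30,-35,0,0,0,85,0,30,-35,0,0,0,85,0,30,-35,0,0,0,85,0,30,-35,0,0,0,85,0,30,-35,0,0,0,85,0,30,-35,0,0,0,85,0,30,-35,0,0,0,85,0,30,-35,0,0,0,85,0,30,-35,0,0,0,85,0,30,-35,0,0,0]

```text
t: 1.15
tcp_pos: [0.3726, -0.1628, 0.2314]
tool_rot: [0.413, 0.574, -0.412, 0.574]
force: [0.6, -0.5, -0.2]
finger_gap: 0.995
```

move_arm:
  deltas: [85,0,30,-35,0,0,0,85,0,30,-35,0,0,0,85,0,30,-35,0,0,0,85,0,30,-35,0,0,0]

```text
t: 1.55
tcp_pos: [0.4415, 0.0085, 0.2314]
tool_rot: [0.412, 0.574, -0.412, 0.575]
force: [0.8, -0.6, -1.6]
finger_gap: 0.998
```

```bash
python3 - <<'E'
from h import *
p,R,s=pose(); print(p,R.round(3),s['q'].round(3),s['t'])
a=np.radians(10+11)
zl=np.cos(a)*UP+np.sin(a)*HY
print(delta(face(0,0,44)+N*.14,toolrot(-N,-zl)))
E
```

```text
[0.44147995 0.00845688 0.23139021] [[ 0.     0.947  0.32 ]
 [-0.     0.32  -0.947]
 [-1.     0.     0.   ]] [-0.235  0.281  1.873 -0.     0.987  1.01 ] 1.55
(array([  4.04133507,  14.21243473, -11.18793037]), array([71.69315948, 17.14938193, 27.13916529]))
```

```bash
python3 - <<'E'
from h import *
p,R,s=pose()
a=np.radians(10+11)
zl=np.cos(a)*UP+np.sin(a)*HY
t,r=delta(face(0,0,44)+N*.13,toolrot(-N,zl)); print(t,r, r/13)
# constant rotvec increments commute -> shift first
E
```

```text
[ 12.70257003  19.19567964 -10.80027199] [-103.76851526  -29.31899655   18.52682883] [-7.98219348 -2.25530743  1.42514068]
```

move_arm:
  deltas: [85,13,19,-11,0,0,0,85,0,0,0,-8,-2.25,1.42,85,0,0,0,-8,-2.25,1.42,85,0,0,0,-8,-2.25,1.42,85,0,0,0,-8,-2.25,1.42,85,0,0,0,-8,-2.25,1.42,85,0,0,0,-8,-2.25,1.42,85,0,0,0,-8,-2.25,1.42,85,0,0,0,-8,-2.25,1.42,85,0,0,0,-8,-2.25,1.42]

```text
t: 2.55
tcp_pos: [0.455, 0.0236, 0.2181]
tool_rot: [-0.01, 0.56, -0.005, 0.829]
force: [0.2, 0.8, -0.6]
finger_gap: 0.995
```

move_arm:
  deltas: [85,0,0,0,-8,-2.25,1.42,85,0,0,0,-8,-2.25,1.42,85,0,0,0,-8,-2.25,1.42,85,0,0,0,-8,-2.25,1.42,85,0,0,0,0,0,0]

```text
t: 3.05
tcp_pos: [0.4542, 0.0245, 0.2171]
tool_rot: [-0.137, 0.511, 0.125, 0.839]
force: [-0.2, -0.4, -0.0]
finger_gap: 0.997
```

```bash
python3 - <<'E'
from h import *
p,R,s=pose(); print(p,R.round(3),s['q'].round(3),s['t'])
snap('wrist','w1')
a=np.radians(10+11)
zl=np.cos(a)*UP+np.sin(a)*HY
t,r=delta(face(0,0,44)+N*.13,toolrot(-N,zl)); print(t,r, r/13)
E
```

```text
[0.45424794 0.02446058 0.21707528] [[ 0.446 -0.351  0.823]
 [ 0.07   0.931  0.359]
 [-0.892 -0.103  0.44 ]] [-0.34   0.213  2.194  0.616  0.381 -1.26 ] 3.05
[-0.51722816 -0.39558377  2.15912164] [-12.62193466  -3.76618806   1.52246114] [-0.97091805 -0.28970677  0.1171124 ]
```

View pics/w1.png

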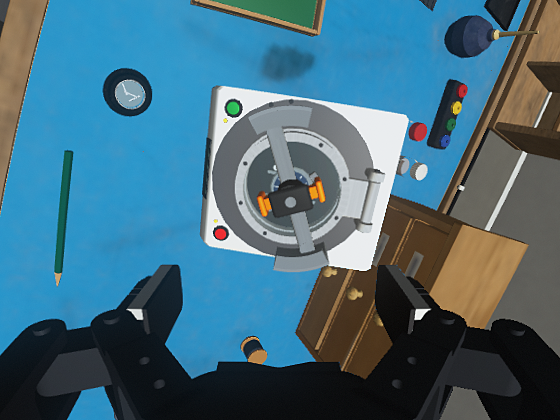

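Wrist view: knob hub at (291,202), orange tabs at (264,206) and (319,190), claws at (270,122) and (302,258), hinge at (369,200).

```bash
python3 - <<'E'
from h import *
s=load('w1'); X=cloud(s); im=s['image']; hsv=cv2.cvtColor(im,cv2.COLOR_RGB2HSV)
F0=face(0,0,0); B=np.c_[UP,HY,N]
Y=(X-F0)@B*1000
om=((hsv[...,0]<18)&(hsv[...,1]>180)&(hsv[...,2]>150)).astype(np.uint8)
om[:165]=0;om[230:]=0;om[:,:240]=0;om[:,340:]=0
n,l,st,c=cv2.connectedComponentsWithStats(om)
for i in range(1,n):
    if st[i,4]>30:
        q=Y[l==i]; print(st[i],c[i].round(1),'med',np.median(q,0).round(1),'min',np.percentile(q,3,axis=0).round(1),'max',np.percentile(q,97,axis=0).round(1))
for nm,(u,v) in dict(hub=(291,202),tabL=(264,200),tabR=(319,186),bar1=(275,150),bar2=(305,245),claw1=(268,118),claw2=(302,264),rimfront=(240,165),rimtop=(290,125),faceFL=(218,150),hinge=(370,200)).items(): print(nm,Y[v,u].round(1))
# face plane fit
wm=(im.min(2)>190)&(abs(Y[...,2])<12)&(np.abs(Y[...,0])<90)&(abs(Y[...,1])<82)
P=X[wm]; c0=P.mean(0); U,S,V=np.linalg.svd(P-c0,full_matrices=False); 
for _ in range(4):
    d=(P-c0)@V[2]; P=P[abs(d)<.003]; c0=P.mean(0); U,S,V=np.linalg.svd(P-c0,full_matrices=False)
nn=V[2]*np.sign(V[2,2]); print('n',nn,'vs',N,len(P),'tilt',np.degrees(np.arccos(nn[2])),'yaw',np.degrees(np.arctan2(-nn[1],-nn[0])),'off',(c0-F0)@nn*1000, (F0-c0)@nn)
E
```

```text
[309 181  16  21  88] [317.9 190. ] med [20.  11.9 53.7] min [12.7  4.2 50.6] max [25.4 18.8 55.4]
[257 193  15  23 123] [263.7 203.9] med [-21.9  -6.8  52.8] min [-26.9 -16.3  42.2] max [-16.5  -1.   54.7]
hub [-0.1  0.7 61.4]
tabL [-22.   -4.   52.2]
tabR [20.  15.3 54.3]
bar1 [-19.8  35.4  34.9]
bar2 [ 19.6 -45.8  33.7]
claw1 [-28.5  60.6  42.1]
claw2 [ 19.4 -61.4  41.4]
rimfront [-48.8  16.5  26.5]
rimtop [-10.4  57.9  42. ]
faceFL [-75.1  22.4   1.1]
hinge [69.7  3.6 26.1]
n [-0.48569801 -0.12369623  0.86533039] vs [-0.48472267 -0.12265369  0.8660254 ] 6872 tilt 30.07954661226417 yaw 14.288186563199057 off 0.313146963736616 -0.000313146963736616
```

```bash
python3 - <<'E'
from h import *
from scipy.optimize import least_squares
s=load('w1'); X=cloud(s); im=s['image']
F0=face(0,0,0); B=np.c_[UP,HY,N]; Y=(X-F0)@B*1000
yy=Y.copy()
# hub top
m=(Y[...,2]>59)&(Y[...,2]<63)&(np.hypot(Y[...,0],Y[...,1])<30); P=Y[m]; print('hub',m.sum(),P.mean(0),P.min(0),P.max(0))
# tab tops h~54
m=(Y[...,2]>51.5)&(Y[...,2]<56.5)&(np.hypot(Y[...,0],Y[...,1])<32)&(im[...,0]>180)&(im[...,2]<90)
P=Y[m][:,:2]; a=P[P[:,0]>0]; b=P[P[:,0]<0]; print(len(a),len(b),a.mean(0),b.mean(0),'mid',(a.mean(0)+b.mean(0))/2, 'ang',np.degrees(np.arctan2(*(a.mean(0)-b.mean(0))[::-1])))
# bar: h 31-36, between r 20 and 55
r=np.hypot(Y[...,0],Y[...,1])
m=(Y[...,2]>32)&(Y[...,2]<36.5)&(r>27)&(r<57)
P=Y[m][:,:2]
P=P[(abs(P[:,1])>20)&(abs(P[:,0])<30)]
f=np.polyfit(P[:,1],P[:,0],1); print('bar',len(P),f,'tab ang',np.degrees(np.arctan(-f[0])))
# claws h 41
m=(Y[...,2]>40)&(Y[...,2]<43.5)&(r>55)&(r<78); P=Y[m]
for sg in (1,-1):
    q=P[P[:,1]*sg>0]; rr=np.hypot(q[:,0],q[:,1]); print('claw',len(q),q.mean(0),np.percentile(rr,[2,98]),np.percentile(np.degrees(np.arctan2(q[:,1],q[:,0])),[2,98]))
# rim
m=(Y[...,2]>24.5)&(Y[...,2]<27.5)&(r>44)&(r<52.5); P=Y[m][:,:2]
cv=np.degrees(np.arctan2(P[:,1],P[:,0])); pts=[]
for k in range(-180,180,5):
    q=Y[(np.abs(Y[...,2]-26)<2)&(r<56)]; aa=np.degrees(np.arctan2(q[:,1],q[:,0])); e=q[(aa>=k)&(aa<k+5)]
    if len(e)>8 and (abs(k)>110): i=np.argmax(np.hypot(e[:,0],e[:,1])); pts.append(e[i,:2])
pts=np.array(pts); 
o=least_squares(lambda v:np.hypot(pts[:,0]-v[0],pts[:,1]-v[1])-v[2],[0,0,51],loss='soft_l1'); print('rim',len(pts),o.x)
E
```

```text
hub 1038 [-0.58895562  2.06422276 61.21249952] [-18.88689791 -13.12102314  59.00214716] [17.02941254 17.06318697 62.97532878]
151 134 [20.52184399 10.9528839 ] [-22.24547351  -8.19419504] mid [-0.86181476  1.37934443] ang 24.118230852208203
bar 1090 [-0.42655264 -0.35160902] tab ang 23.100799448807777
claw 1188 [-18.74095739  62.32303861  41.4926253 ] [58.78122465 73.7347987 ] [ 87.06268606 126.70763081]
claw 809 [ 17.71040704 -59.84204757  41.2703278 ] [56.01927806 71.55380113] [-94.0738634  -53.19697165]
rim 26 [-0.96341481  0.82396932 50.73696587]
```

```bash
python3 - <<'E'
t=open('h.py').read()
t=t.replace("UP=Rt@[","YAWx=0\nUP=Rt@[",1).replace("return W([-5,0,68])+(UP*u+HY*y+N*h)/1000","return W([-5,0,68])+(UP*(u-.7)+HY*(y+1.3)+N*(h+.3))/1000")
open('h.py','w').write(t)
from h import *
a=np.radians(23.4); zl=np.cos(a)*UP+np.sin(a)*HY
for h in (120,75,35.5):
  t,r=delta(face(0,0,h),toolrot(-N,zl)); print(h,t.round(2),r.round(2))
E
```

```text
120 [53.03  2.79  5.  ] [-15.02  -3.8    1.44]
75 [97.92  4.3   7.8 ] [-15.02  -3.8    1.44]
35.5 [137.32   5.63  10.26] [-15.02  -3.8    1.44]
```

move_arm:
  deltas: [80,0,0,0,-5,-1.27,0.48,80,0,0,0,-5,-1.27,0.48,80,0,0,0,-5,-1.27,0.48,80,20,0,0,0,0,0,80,20,0,0,0,0,0,80,20,0,0,0,0,0,80,0,0,0,0,0,0,80,0,0,0,0,0,0]

```text
t: 3.9
tcp_pos: [0.4838, 0.0326, 0.1653]
tool_rot: [-0.236, 0.464, 0.207, 0.829]
force: [-0.3, 0.0, -0.2]
finger_gap: 0.935
```

```bash
python3 - <<'E'
from h import *
a=np.radians(23.4); zl=np.cos(a)*UP+np.sin(a)*HY
p,R,s=pose(); print(s['q'].round(3),s['t'],s['finger_gap'])
for h in (75,35.5):
  t,r=delta(face(0,0,h),toolrot(-N,zl)); print(h,t.round(2),r.round(2))
snap('wrist','w2')
E
```

```text
[-0.345  0.389  2.225  1.3    0.296 -2.228] 3.9 0.934775169568279
75 [38.18 -0.06  1.23] [ 0.16  0.04 -0.08]
35.5 [77.68 -0.12  1.21] [ 0.16  0.04 -0.08]
```

View pics/w2.png

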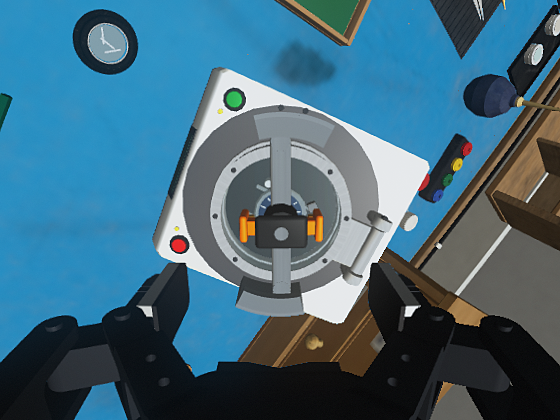

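```bash
cat > kin.py <<'E'
from h import *
from scipy.optimize import least_squares
E_=Ro.from_euler
def RR(q): return (E_('z',q[0])*E_('y',q[1]+q[2])*E_('z',q[3])*E_('y',q[4])*E_('z',q[5]))
def data():
    D=[eval(l) for l in open('log.txt')]; return D
def fkp(q,v):
    b,d1,a1,L2,a3,L3,d6=v
    return E_('z',q[0]).apply(np.array([a1,b,d1])+E_('y',q[1]).apply([0,0,L2])+E_('y',q[1]+q[2]).apply([a3,0,L3]))+RR(q).apply([0,0,d6])
E
python3 - <<'E'
from kin import *
D=data(); print(len(D))
for q,p,r in D: print((RR(q).inv()*Ro.from_quat(r)).as_matrix().round(3).tolist())
def res(v): return np.ravel([ (fkp(q,v)-p) for q,p,r in D])
for sd in range(4):
    o=least_squares(res,np.random.default_rng(sd).uniform(.0,.5,7)); print(o.x.round(4),o.cost)
E
```

```text
13
[[0.0, -0.0, -1.0], [0.0, 1.0, -0.0], [1.0, -0.0, 0.0]]
[[0.0, 0.0, -1.0], [0.0, 1.0, 0.0], [1.0, -0.0, 0.0]]
[[0.0, 0.0, -1.0], [0.0, 1.0, 0.0], [1.0, -0.0, 0.0]]
[[0.0, 0.0, -1.0], [0.0, 1.0, 0.0], [1.0, -0.0, 0.0]]
[[0.0, 0.0, -1.0], [0.0, 1.0, 0.0], [1.0, -0.0, 0.0]]
[[-0.0, 0.0, -1.0], [-0.0, 1.0, 0.0], [1.0, 0.0, -0.0]]
[[-0.0, 0.0, -1.0], [-0.0, 1.0, 0.0], [1.0, 0.0, -0.0]]
[[-0.0, 0.0, -1.0], [-0.0, 1.0, 0.0], [1.0, 0.0, -0.0]]
[[-0.0, 0.0, -1.0], [-0.0, 1.0, 0.0], [1.0, 0.0, -0.0]]
[[-0.0, 0.0, -1.0], [-0.0, 1.0, 0.0], [1.0, 0.0, -0.0]]
[[-0.0, 0.0, -1.0], [0.0, 1.0, 0.0], [1.0, 0.0, -0.0]]
[[-0.0, 0.0, -1.0], [0.0, 1.0, 0.0], [1.0, 0.0, -0.0]]
[[-0.0, 0.0, -1.0], [0.0, 1.0, 0.0], [1.0, 0.0, -0.0]]
[0.111  0.2742 0.     0.588  0.1141 0.3917 0.2967] 5.278251753836268e-31
[ 0.111   0.2742 -0.      0.588   0.1141  0.3917  0.2967] 3.452574343194123e-18
[0.111  0.2742 0.     0.588  0.1141 0.3917 0.2967] 4.777299525970232e-19
[0.111  0.2742 0.     0.588  0.1141 0.3917 0.2967] 6.930197298791249e-18
```

```bash
cat >> kin.py <<'E'
V=np.array([0.111,0.2742,0,0.588,0.1141,0.3917,0.2967])
try: V=np.load('V.npy')
except Exception: pass
C=np.array([[0,0,-1],[0,1,0],[1,0,0.]])
LO=np.array([-3.08,-.75,.22,-1.43,0,-2.85]);HI=np.array([3.08,2.2,2.44,4.57,2.65,2.85])
def fk(q): return fkp(q,V), RR(q).as_matrix()@C
def ik(p,R,q0=None,n=12,seed=0):
    """all solutions in range"""
    g=np.random.default_rng(seed); S=[]
    st=([np.array(q0)] if q0 is not None else [])+[g.uniform(LO,HI) for _ in range(n)]
    for q in st:
        q=np.clip(q,LO+1e-3,HI-1e-3)
        def f(q):
            a,B=fk(q); return np.r_[(a-p)*5,Ro.from_matrix(B.T@R).as_rotvec()]
        o=least_squares(f,q,bounds=(LO,HI),xtol=1e-12,ftol=1e-12,gtol=1e-12,max_nfev=80)
        if np.abs(o.fun).max()<1e-4 and not any(np.abs(o.x-x).max()<1e-2 for x in S): S.append(o.x)
    return S
E
python3 - <<'E'
from kin import *
D=data()
def res(v): return np.ravel([ (fkp(q,v)-p) for q,p,r in D])
o=least_squares(res,V); np.save('V.npy',o.x)
E
python3 - <<'E'
from kin import *
print(manip.sense()['q'].round(2))
for sg in (1,-1):
  for a in (23.4,45,68,90,93):
    a_=np.radians(a); zl=np.cos(a_)*UP+np.sin(a_)*HY
    for h in (75,35.5):
        print(sg,a,h,[x.round(2).tolist() for x in ik(face(0,0,h),toolrot(-N,sg*zl),n=16)])
E
```

```text
[-0.35  0.39  2.23  1.3   0.3  -2.23]
1 23.4 75 [[-0.31, 0.49, 2.21, 1.62, 0.27, -2.53]]
1 23.4 35.5 [[-0.28, 0.59, 2.18, 1.92, 0.27, -2.81]]
1 45 75 []
1 45 35.5 []
1 68 75 []
1 68 35.5 [[-0.28, 0.59, 2.18, 1.92, 0.27, 2.69]]
1 90 75 [[-0.31, 0.49, 2.21, 1.62, 0.27, 2.6]]
1 90 35.5 [[-0.28, 0.59, 2.18, 1.92, 0.27, 2.31]]
1 93 75 [[-0.31, 0.49, 2.21, 1.62, 0.27, 2.54]]
1 93 35.5 [[-0.28, 0.59, 2.18, 1.92, 0.27, 2.26]]
-1 23.4 75 [[-0.31, 0.49, 2.21, 1.62, 0.27, 0.62]]
-1 23.4 35.5 [[-0.28, 0.59, 2.18, 1.92, 0.27, 0.33]]
-1 45 75 [[-0.31, 0.49, 2.21, 1.62, 0.27, 0.24]]
-1 45 35.5 [[-0.28, 0.59, 2.18, 1.92, 0.27, -0.05]]
-1 68 75 [[-0.31, 0.49, 2.21, 1.62, 0.27, -0.16]]
-1 68 35.5 [[-0.28, 0.59, 2.18, 1.92, 0.27, -0.45]]
-1 90 75 [[-0.31, 0.49, 2.21, 1.62, 0.27, -0.55]]
-1 90 35.5 [[-0.28, 0.59, 2.18, 1.92, 0.27, -0.83]]
-1 93 75 [[-0.31, 0.49, 2.21, 1.62, 0.27, -0.6]]
-1 93 35.5 [[-0.28, 0.59, 2.18, 1.92, 0.27, -0.89]]
```

move_arm:
  deltas: [80,0,0,0,8.57,0,0,80,0,0,0,8.57,0,0,80,0,0,0,8.57,0,0,80,0,0,0,8.57,0,0,80,0,0,0,8.57,0,0,80,0,0,0,8.57,0,0,80,0,0,0,8.57,0,0,80,0,0,0,8.57,0,0,80,0,0,0,8.57,0,0,80,0,0,0,8.57,0,0]

```text
t: 4.95
tcp_pos: [0.4839, 0.0321, 0.1667]
tool_rot: [0.393, 0.479, -0.165, 0.767]
force: [-0.6, -0.2, 0.4]
finger_gap: 0.939
```

move_arm:
  deltas: [80,0,0,0,8.57,0,0,80,0,0,0,8.57,0,0,80,0,0,0,8.57,0,0,80,0,0,0,8.57,0,0,80,0,0,0,8.57,0,0,80,0,0,0,8.57,0,0,80,0,0,0,8.57,0,0,80,0,0,0,8.57,0,0,80,0,0,0,8.57,0,0,80,0,0,0,8.57,0,0]

```text
t: 5.95
tcp_pos: [0.4839, 0.0321, 0.1667]
tool_rot: [0.81, 0.239, -0.447, 0.295]
force: [-0.6, -0.9, -0.5]
finger_gap: 0.937
```

move_arm:
  deltas: [80,0,0,0,8.57,0,0,80,0,0,0,0,0,0]

```text
t: 6.15
tcp_pos: [0.4839, 0.0321, 0.1666]
tool_rot: [0.829, 0.206, -0.463, 0.237]
force: [0.3, 0.6, -0.5]
finger_gap: 0.938
```

```bash
python3 - <<'E'
from kin import *
a=np.radians(23.4); zl=np.cos(a)*UP+np.sin(a)*HY
p,R,s=pose(); print(s['q'].round(3),s['t'],s['finger_gap'],s['force'])
for h in (75,35.5):
  t,r=delta(face(0,0,h),toolrot(-N,-zl)); print(h,t.round(2),r.round(2))
# lid swing: grip point in hinge frame (-72,24); hinge at u=72,h=20 ; TCP 8.5mm inward of grip (h 35.5)
def rot(v,th): return Ro.from_rotvec(HY*th).apply(v)
Hn=face(72,0,20)
for lag in (0,20,30,40):
  for th in (0,20,40,60,75,83,86,90):
    k=rot(face(0,0,44)-Hn,np.radians(th))+Hn
    tt=np.radians(max(0,th-lag)); n=rot(N,tt); R=toolrot(-n,-HY)
    tip=k-n*.0085
    S=ik(tip,R,n=10); print(lag,th,tip.round(3),'body',(tip+n*.16).round(3),[x.round(2).tolist() for x in S])
E
```

```text
[-0.346  0.386  2.226  1.302  0.295  0.91 ] 6.15 0.9377092316062949 [ 0.32393725  0.59571765 -0.46291174]
75 [39.29 -0.81 -0.8 ] [ 0.25 -0.12 -0.08]
35.5 [78.79 -0.86 -0.72] [ 0.25 -0.12 -0.08]
0 0 [0.522 0.043 0.099] body [0.445 0.023 0.237] [[-0.28, 0.59, 2.18, 1.92, 0.27, -0.83]]
0 20 [0.519 0.042 0.124] body [0.492 0.035 0.282] [[-0.18, 0.51, 1.92, 0.14, 0.56, 1.04]]
0 40 [0.524 0.043 0.149] body [0.551 0.05  0.307] [[-0.1, 0.58, 1.64, -0.07, 1.09, 1.26]]
0 60 [0.537 0.047 0.171] body [0.615 0.066 0.309] [[-0.04, 0.72, 1.35, -0.14, 1.58, 1.32]]
0 75 [0.552 0.05  0.183] body [0.661 0.078 0.296] [[-0.01, 0.86, 1.14, -0.19, 1.91, 1.32]]
0 83 [0.56  0.052 0.188] body [0.684 0.084 0.284] [[-0.0, 0.93, 1.03, -0.23, 2.07, 1.31]]
0 86 [0.564 0.053 0.19 ] body [0.692 0.086 0.279] [[0.0, 0.96, 0.99, -0.24, 2.13, 1.3]]
0 90 [0.568 0.055 0.191] body [0.703 0.089 0.271] [[0.01, 1.0, 0.94, -0.26, 2.21, 1.29]]
20 0 [0.522 0.043 0.099] body [0.445 0.023 0.237] [[-0.28, 0.59, 2.18, 1.92, 0.27, -0.83]]
20 20 [0.522 0.043 0.125] body [0.444 0.023 0.264] [[-0.28, 0.52, 2.17, 1.61, 0.26, -0.51]]
20 4
[... 1301 characters left out ...]
dy [0.445 0.023 0.237] [[-0.28, 0.59, 2.18, 1.92, 0.27, -0.83]]
40 20 [0.522 0.043 0.125] body [0.444 0.023 0.264] [[-0.28, 0.52, 2.17, 1.61, 0.26, -0.51]]
40 40 [0.53  0.045 0.15 ] body [0.452 0.025 0.289] [[-0.27, 0.46, 2.13, 1.25, 0.26, -0.13]]
40 60 [0.543 0.048 0.17 ] body [0.516 0.041 0.327] [[-0.15, 0.45, 1.82, 0.1, 0.71, 1.09]]
40 75 [0.557 0.052 0.181] body [0.57  0.055 0.34 ] [[-0.09, 0.54, 1.59, -0.03, 1.1, 1.25]]
40 83 [0.565 0.054 0.185] body [0.6   0.063 0.341] [[-0.07, 0.6, 1.46, -0.07, 1.3, 1.28]]
40 86 [0.568 0.055 0.186] body [0.611 0.065 0.34 ] [[-0.06, 0.63, 1.41, -0.08, 1.37, 1.29]]
40 90 [0.573 0.056 0.188] body [0.626 0.069 0.338] [[-0.05, 0.66, 1.35, -0.1, 1.46, 1.3]]
```

```bash
python3 - <<'E'
from kin import *
for f in ('top0','side0'):
    s=load(f); X=cloud(s); P=X[(X[...,2]>.3)&(X[...,2]<1)&(X[...,0]>.45)&(X[...,0]<1.0)&(abs(X[...,1])<.6)&(s['depth']>0)]
    for y in np.arange(-.3,.6,.05):
        q=P[abs(P[:,1]-y)<.025]
        if len(q): print(f,round(y,2),len(q),q.min(0).round(3),q.max(0).round(3))
E
```

```text
top0 -0.3 667 [ 0.897 -0.325  0.3  ] [ 0.903 -0.275  0.394]
top0 -0.25 613 [ 0.896 -0.275  0.3  ] [ 0.903 -0.225  0.391]
top0 -0.2 770 [ 0.744 -0.225  0.3  ] [ 0.902 -0.175  0.507]
top0 -0.15 1704 [ 0.738 -0.175  0.32 ] [ 0.903 -0.125  0.515]
top0 -0.1 1479 [ 0.744 -0.125  0.312] [ 0.903 -0.075  0.504]
top0 -0.05 1490 [ 0.743 -0.075  0.302] [ 0.903 -0.025  0.499]
top0 -0.0 1499 [ 0.742 -0.025  0.3  ] [0.904 0.025 0.491]
top0 0.05 1449 [0.74  0.025 0.3  ] [0.902 0.075 0.485]
top0 0.1 1393 [0.74  0.075 0.3  ] [0.903 0.125 0.479]
top0 0.15 1343 [0.739 0.125 0.3  ] [0.904 0.175 0.472]
top0 0.2 1315 [0.738 0.175 0.3  ] [0.902 0.225 0.465]
top0 0.25 1269 [0.736 0.225 0.3  ] [0.902 0.275 0.458]
top0 0.3 1242 [0.734 0.275 0.3  ] [0.903 0.325 0.452]
top0 0.35 1184 [0.733 0.325 0.3  ] [0.903 0.375 0.445]
top0 0.4 1161 [0.732 0.375 0.3  ] [0.902 0.425 0.439]
top0 0.45 1104 [0.731 0.425 0.3  ] [0.902 0.475 0.433]
top0 0.5 766 [0.73  0.475 0.3  ] [0.902 0.525 0.426]
top0 0.55 243 [0.731 0.525 0.3  ] [0.903 0.575 0.377]
side0 -0.3 1474 [ 0.896 -0.322  0.3  ] [ 0.905 -0.275  0.501]
side0 -0.25 2916
[... 255 characters left out ...]
743 -0.075  0.301] [ 0.905 -0.025  0.518]
side0 -0.0 521 [ 0.744 -0.025  0.3  ] [0.904 0.025 0.52 ]
side0 0.05 886 [0.741 0.025 0.3  ] [0.904 0.075 0.482]
side0 0.1 1060 [0.738 0.075 0.301] [0.905 0.125 0.526]
side0 0.15 968 [0.738 0.125 0.3  ] [0.906 0.175 0.529]
side0 0.2 892 [0.737 0.175 0.3  ] [0.905 0.225 0.532]
side0 0.25 849 [0.736 0.225 0.3  ] [0.905 0.275 0.534]
side0 0.3 745 [0.732 0.275 0.3  ] [0.907 0.325 0.537]
side0 0.35 730 [0.734 0.325 0.3  ] [0.905 0.375 0.54 ]
side0 0.4 632 [0.731 0.375 0.3  ] [0.904 0.425 0.542]
side0 0.45 537 [0.731 0.425 0.3  ] [0.905 0.475 0.545]
side0 0.5 530 [0.73  0.475 0.3  ] [0.905 0.525 0.547]
side0 0.55 504 [0.727 0.525 0.3  ] [0.905 0.575 0.549]
```

move_arm:
  deltas: [80,20,-0.4,-0.4,0.25,-0.12,-0.08,80,20,-0.4,-0.4,0,0,0,80,15,0,0,0,0,0,80,10,0,0,0,0,0,80,0,0,0,0,0,0,80,0,0,0,0,0,0]

```text
t: 6.75
tcp_pos: [0.5154, 0.0414, 0.1098]
tool_rot: [0.829, 0.206, -0.464, 0.235]
force: [-0.5, 0.6, -0.8]
finger_gap: 0.933
```

```bash
python3 - <<'E'
from kin import *
a=np.radians(23.4); zl=np.cos(a)*UP+np.sin(a)*HY
p,R,s=pose(); print(s['q'].round(3),s['t'],s['finger_gap'],s['force'])
t,r=delta(face(0,0,35.5),toolrot(-N,-zl)); print(t.round(2),r.round(2))
snap('wrist','w3')
E
```

```text
[-0.29   0.559  2.193  1.826  0.268  0.419] 6.75 0.933374014403096 [-0.45939521  0.64953276 -0.8060029 ]
[13.23  0.44 -0.41] [0.08 0.04 0.08]
```

View pics/w3.png

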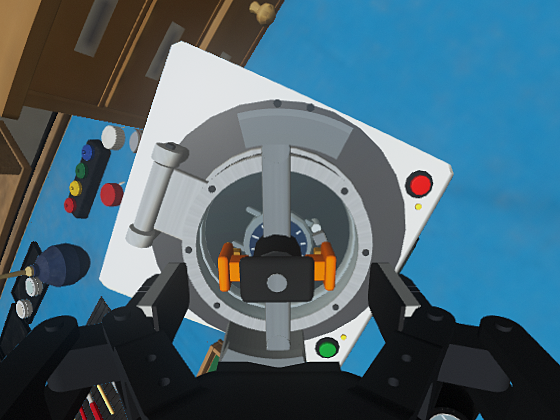

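move_arm:
  deltas: [75,7,0.2,-0.2,0,0,0,70,6,0.2,-0.2,0,0,0,62,0,0,0,0,0,0,62,0,0,0,0,0,0]
  force: 35

```text
t: 7.2
tcp_pos: [0.5221, 0.0428, 0.099]
tool_rot: [0.829, 0.206, -0.465, 0.235]
force: [1.1, -0.1, -0.4]
finger_gap: 0.727
```

```bash
python3 - <<'E'
from kin import *
a=np.radians(23.4); zl=np.cos(a)*UP+np.sin(a)*HY
p,R,s=pose(); print(s['q'].round(3),s['t'],s['finger_gap'],s['force'])
t,r=delta(face(0,0,35.5),toolrot(-N,-zl)); print(t.round(2),r.round(2))
snap('wrist','w4')
E
```

```text
[-0.281  0.591  2.183  1.912  0.271  0.34 ] 7.2 0.7272167915468545 [ 1.13123131 -0.13489181 -0.35808071]
[ 0.38 -0.05 -0.02] [0.01 0.04 0.06]
```

View pics/w4.png

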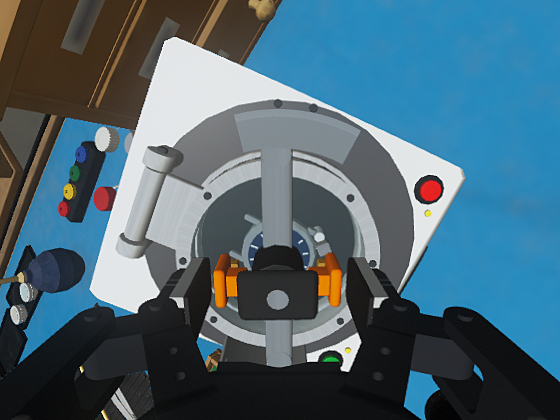

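move_arm:
  deltas: [50,0,0,0,0,0,0,40,0,0,0,0,0,0,36,0,0,0,0,0,0,36,0,0,0,0,0,0,36,0,0,0,0,0,0]
  force: 40

```text
t: 7.75
tcp_pos: [0.5218, 0.043, 0.0999]
tool_rot: [0.829, 0.206, -0.464, 0.235]
force: [-6.0, -1.9, 13.8]
finger_gap: 0.448
```

```bash
python3 - <<'E'
from kin import *
a=np.radians(23.4); zl=np.cos(a)*UP+np.sin(a)*HY
p,R,s=pose(); print(s['q'].round(3),s['t'],s['finger_gap'],s['finger_gap']*85,R.T@s['force'],s['ft_torque'])
t,r=delta(face(0,0,35.5),toolrot(-N,-zl)); print(t.round(2),r.round(2))
snap('wrist','w5')
E
```

```text
[-0.281  0.588  2.184  1.914  0.272  0.339] 7.75 0.44794895530038376 38.07566120053262 [-15.0362102    0.89001737  -1.23215227] [-0.03512538 -0.05140657  0.07400449]
[1.33 0.1  0.36] [ 0.01 -0.05  0.02]
```

View pics/w5.png

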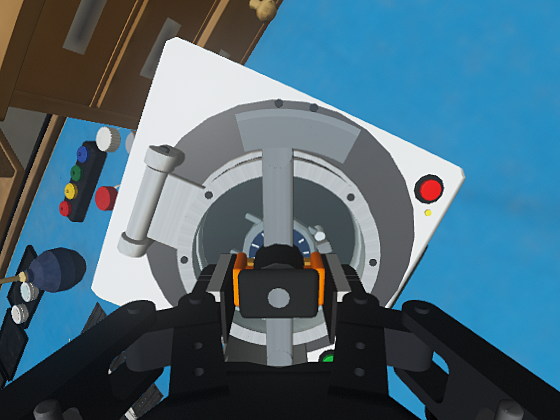

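move_arm:
  deltas: [36,-1,0,0,-3,0,0,36,0,0,0,-6,0,0,36,0,0,0,-6,0,0,36,0,0,0,-6,0,0,36,0,0,0,-6,0,0]

```text
t: 8.3
tcp_pos: [0.5217, 0.0429, 0.1002]
tool_rot: [0.751, 0.309, -0.403, 0.423]
force: [-3.7, 0.5, 7.5]
finger_gap: 0.442
```

```bash
python3 - <<'E'
from kin import *
p,R,s=pose(); print(s['q'].round(3),s['t'],s['finger_gap'],R.T@s['force'],R.T@s['ft_torque'])
z=-R[:,2]; print('tab ang',np.degrees(np.arctan2(z@HY,z@UP)))
snap('wrist','w6')
E
```

```text
[-0.282  0.588  2.184  1.907  0.272 -0.13 ] 8.3 0.4418518993556037 [-8.26893591 -0.3101075  -1.59284694] [ 0.11568029 -0.00621985 -0.08509934]
tab ang 50.58722491745124
```

View pics/w6.png

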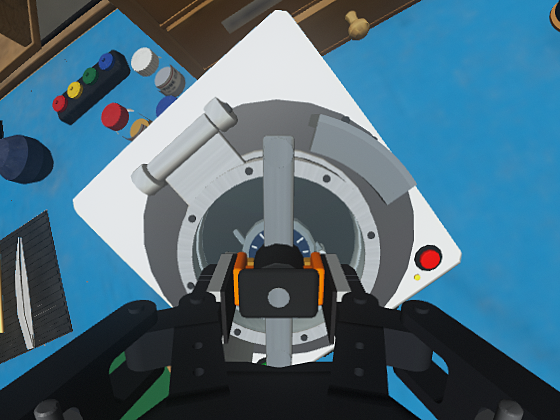

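The knob has turned with the bar: the bar's end at (280,140) now stands clear of the claw at (360,160). I'll carry on to the stop.

move_arm:
  deltas: [36,0,0,0,-6,0,0,36,0,0,0,-6,0,0,36,0,0,0,-6,0,0,36,0,0,0,-6,0,0,36,0,0,0,-6,0,0,36,0,0,0,-6,0,0,36,0,0,0,-4,0,0,36,0,0,0,0,0,0,36,0,0,0,0,0,0]

```text
t: 9.25
tcp_pos: [0.5217, 0.0428, 0.1002]
tool_rot: [0.562, 0.427, -0.274, 0.653]
force: [-2.6, -0.5, 7.5]
finger_gap: 0.441
```

```bash
python3 - <<'E'
from kin import *
p,R,s=pose(); print(s['q'].round(3),s['t'],s['finger_gap'],R.T@s['force'],R.T@s['ft_torque'])
z=-R[:,2]; print('tab ang',np.degrees(np.arctan2(z@HY,z@UP)))
snap('wrist','w7')
E
```

```text
[-0.282  0.588  2.184  1.908  0.272 -0.823] 9.25 0.44060894564667596 [-7.85012812  1.47857693 -0.18318768] [ 0.21202262 -0.03782302 -0.05050245]
tab ang 90.30723302343442
```

View pics/w7.png

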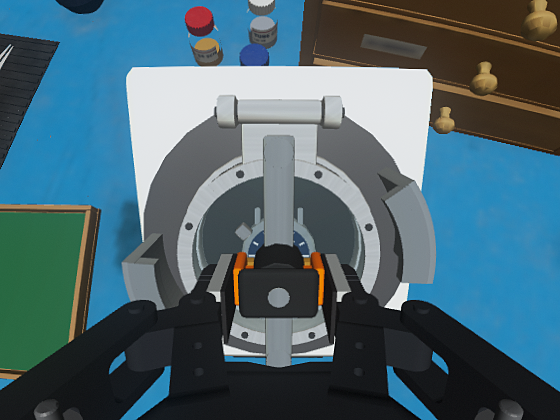

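```bash
cat > lid.py <<'E'
from kin import *
def rot(v,th): return Ro.from_rotvec(HY*th).apply(v)
Hn=face(72,0,20)
def lidpose(th,ph,back=8.5):
    k=rot(face(0,0,44)-Hn,np.radians(th))+Hn; n=rot(N,np.radians(ph))
    return k-n*back/1000, toolrot(-n,-HY)
E
python3 - <<'E'
from lid import *
p,R,s=pose(); q=s['q']
h=(p-face(0,0,0))@N*1000; print('h',h, 'pos err',(p-face(0,0,h))@np.c_[UP,HY,N]*1000)
b=44-h
P=[(k*1.25,k*1.25) for k in range(1,17)]+[(20+68*k/27,20+25*k/27) for k in range(1,28)]
# shape in absolute sense relative to actual start
p0,R0=lidpose(0,0,b); 
pp,RRm=p0,R0
for i,(th,ph) in enumerate(P):
    a,B=lidpose(th,ph,b); t,r=delta(a,B,pp,RRm)
    S=ik(a,B,q0=q,n=0); qn=S[0]
    print(i,round(th,1),t.round(1),r.round(2),((qn-q)/.1).round(2)); q=qn; pp,RRm=a,B
E
```

```text
h 37.17186801801113 pos err [ 2.05261802e-01  2.36907420e-02 -1.95703453e-14]
0 1.2 [-1.6  0.4  0. ] [ 0.    0.   -1.25] [ 0.07 -0.11 -0.15 -1.46 -0.25  1.59]
1 2.5 [-1.6  0.4 -0. ] [-0.   -0.   -1.25] [ 0.07 -0.1  -0.16 -1.77 -0.17  1.84]
2 3.8 [-1.6  0.4  0. ] [-0.    0.   -1.25] [ 0.07 -0.09 -0.16 -1.96 -0.09  2.03]
3 5.0 [-1.6  0.4 -0. ] [-0.   -0.   -1.25] [ 0.07 -0.09 -0.16 -2.01  0.    2.08]
4 6.2 [-1.6  0.4  0. ] [ 0.    0.   -1.25] [ 0.07 -0.08 -0.16 -1.91  0.09  1.97]
5 7.5 [-1.6  0.4 -0. ] [-0.    0.   -1.25] [ 0.07 -0.07 -0.16 -1.69  0.16  1.75]
6 8.8 [-1.6  0.4  0. ] [ 0.   -0.   -1.25] [ 0.07 -0.06 -0.16 -1.42  0.22  1.48]
7 10.0 [-1.6  0.4 -0. ] [-0.   -0.   -1.25] [ 0.07 -0.05 -0.17 -1.17  0.26  1.22]
8 11.2 [-1.6  0.4  0. ] [ 0.    0.   -1.25] [ 0.07 -0.04 -0.17 -0.96  0.29  1.01]
9 12.5 [-1.6  0.4 -0. ] [-0.   -0.   -1.25] [ 0.06 -0.04 -0.17 -0.78  0.31  0.83]
10 13.8 [-1.6  0.4 -0. ] [ 0.    0.   -1.25] [ 0.06 -0.03 -0.17 -0.64  0.33  0.69]
11 15.0 [-1.6  0.4  0. ] [-0.    0.   -1.25] [ 0.06 -0.02 -0.17 -0.53  0.34  0.57]
12 16.2 [-1.6  0.4 -0. ] [ 0.   -0.   -1.25
[... 1829 characters left out ...]
 0.04  0.07 -0.2  -0.05  0.28  0.06]
35 70.4 [-2.1  2.4 -0. ] [ 0.    0.   -0.93] [ 0.04  0.07 -0.2  -0.05  0.28  0.05]
36 72.9 [-2.1  2.5  0. ] [-0.   -0.   -0.93] [ 0.04  0.08 -0.2  -0.04  0.28  0.05]
37 75.4 [-2.   2.6  0. ] [ 0.    0.   -0.93] [ 0.04  0.08 -0.2  -0.04  0.28  0.05]
38 77.9 [-1.9  2.6 -0. ] [-0.   -0.   -0.93] [ 0.04  0.09 -0.2  -0.04  0.27  0.05]
39 80.4 [-1.9  2.7 -0. ] [-0.    0.   -0.93] [ 0.04  0.09 -0.2  -0.04  0.27  0.04]
40 83.0 [-1.8  2.7  0. ] [ 0.   -0.   -0.93] [ 0.04  0.09 -0.2  -0.04  0.27  0.04]
41 85.5 [-1.7  2.8  0. ] [-0.    0.   -0.93] [ 0.04  0.1  -0.21 -0.04  0.27  0.04]
42 88.0 [-1.6  2.8 -0. ] [-0.   -0.   -0.93] [ 0.04  0.1  -0.21 -0.03  0.26  0.04]
```

move_arm:
  deltas: [36,-1.05,0.25,0,0,0,-0.8,36,-1.05,0.25,0,0,0,-0.8,36,-1.05,0.25,0,0,0,-0.8,36,-1.05,0.25,0,0,0,-0.8,36,-1.05,0.25,0,0,0,-0.8,36,-1.05,0.25,0,0,0,-0.8,36,-1.05,0.25,0,0,0,-0.8,36,-1.05,0.25,0,0,0,-0.8,36,-1.05,0.25,0,0,0,-0.8,36,-1.05,0.25,0,0,0,-0.8]

```text
t: 10.3
tcp_pos: [0.5194, 0.0421, 0.1097]
tool_rot: [0.531, 0.466, -0.319, 0.632]
force: [2.3, 1.2, -3.5]
finger_gap: 0.444
```

```bash
python3 - <<'E'
from lid import *
p,R,s=pose(); print(s['q'].round(3),s['t'],s['finger_gap'],R.T@s['force'],R.T@s['ft_torque'])
a,B=lidpose(8,8,6.8); print(delta(a,B))
snap('wrist','w8')
E
```

```text
[-0.236  0.532  2.081  0.758  0.255  0.37 ] 10.3 0.44443468155781285 [ 4.1959107   0.99658513 -0.62223662] [0.19108339 0.29428501 0.18418487]
(array([-0.5351752 ,  0.07898477, -0.03175881]), array([ 0.30277949, -0.01155419,  0.13280419]))
```

View pics/w8.png

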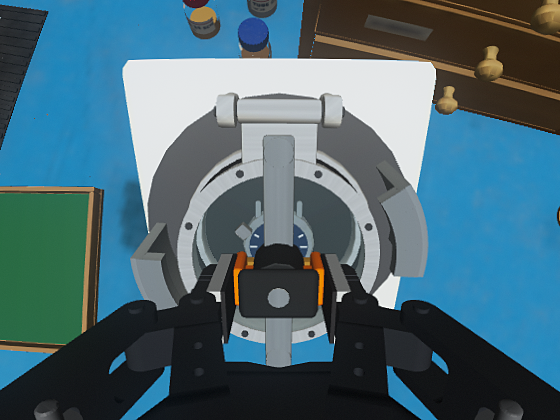

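The lid is lifting with the hand (its rim is off the ring at (190,270)). Going on.

move_arm:
  deltas: [36,-1.6,0.4,0,0,0,-1.25,36,-1.6,0.4,0,0,0,-1.25,36,-1.6,0.4,0,0,0,-1.25,36,-1.6,0.4,0,0,0,-1.25,36,-1.6,0.4,0,0,0,-1.25,36,-1.6,0.4,0,0,0,-1.25,36,-1.6,0.4,0,0,0,-1.25,36,-1.6,0.4,0,0,0,-1.25,36,-1.6,0.4,0,0,0,-1.25,36,-1.6,0.4,0,0,0,-1.25]

```text
t: 11.35
tcp_pos: [0.5186, 0.042, 0.1259]
tool_rot: [0.477, 0.521, -0.386, 0.593]
force: [0.8, -2.5, -4.3]
finger_gap: 0.442
```

```bash
python3 - <<'E'
from lid import *
p,R,s=pose(); q=s['q']; print(q.round(3),s['t'],s['finger_gap'],R.T@s['force'],R.T@s['ft_torque'])
a,B=lidpose(20.5,20.5,6.8); print(delta(a,B))
pp,Rm=p,R
for k in range(1,15):
    a,B=lidpose(20.5+67.5*k/14,20.5+25*k/14,6.8); t,r=delta(a,B,pp,Rm); print(t.round(2),r.round(2)); pp,Rm=a,B
E
```

```text
[-0.173  0.508  1.911  0.121  0.576  1.048] 11.35 0.44230637252815347 [ 4.24355458 -0.50324225  2.57695495] [ 0.28391143 -0.06470855  0.18603999]
(array([-0.41078673,  0.11001821,  0.03327563]), array([0.32344892, 0.05043704, 0.12553511]))
[-6.39  2.16  0.05] [ 0.32  0.06 -1.66]
[-5.84  2.37  0.  ] [-0.    0.   -1.79]
[-5.7   2.68 -0.  ] [-0.   -0.   -1.79]
[-5.54  2.98 -0.  ] [ 0.   -0.   -1.79]
[-5.36  3.26  0.  ] [ 0.    0.   -1.79]
[-5.17  3.54 -0.  ] [-0.   -0.   -1.79]
[-4.96  3.81 -0.  ] [ 0.    0.   -1.79]
[-4.74  4.07  0.  ] [ 0.    0.   -1.79]
[-4.51  4.31  0.  ] [-0.   -0.   -1.79]
[-4.26  4.55 -0.  ] [ 0.   -0.   -1.79]
[-4.    4.76 -0.  ] [ 0.   -0.   -1.79]
[-3.73  4.97  0.  ] [ 0.    0.   -1.79]
[-3.45  5.16  0.  ] [-0.   -0.   -1.79]
[-3.17  5.33 -0.  ] [ 0.   -0.   -1.79]
```

move_arm:
  deltas: [36,-6,2.1,0,0,0,-1.8,36,-5.8,2.4,0,0,0,-1.8,36,-5.7,2.7,0,0,0,-1.8,36,-5.5,3,0,0,0,-1.8,36,-5.4,3.3,0,0,0,-1.8,36,-5.2,3.5,0,0,0,-1.8,36,-5,3.8,0,0,0,-1.8]

```text
t: 12.05
tcp_pos: [0.5331, 0.0459, 0.1636]
tool_rot: [0.414, 0.573, -0.45, 0.546]
force: [-0.4, -3.9, -11.9]
finger_gap: 0.439
```

```bash
python3 - <<'E'
from lid import *
p,R,s=pose(); q=s['q']; print(q.round(3),s['t'],s['finger_gap'],R.T@s['force'],R.T@s['ft_torque'])
a,B=lidpose(54.2,33,6.8); print(delta(a,B))
snap('wrist','w9');snap('side','s9')
E
```

```text
[-0.109  0.524  1.68  -0.029  0.998  1.222] 12.05 0.43866901023891136 [11.99806062 -0.58788608  3.61283999] [ 0.02181283 -0.59148729 -0.4682157 ]
(array([-2.45310246,  2.57153094,  0.28939994]), array([0.42639671, 0.0909017 , 0.68575173]))
```

View pics/w9.png

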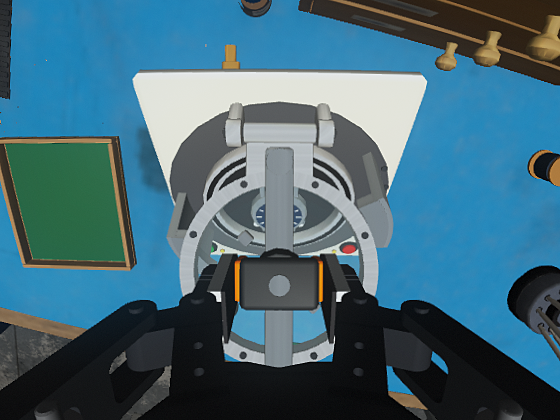

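View pics/s9.png

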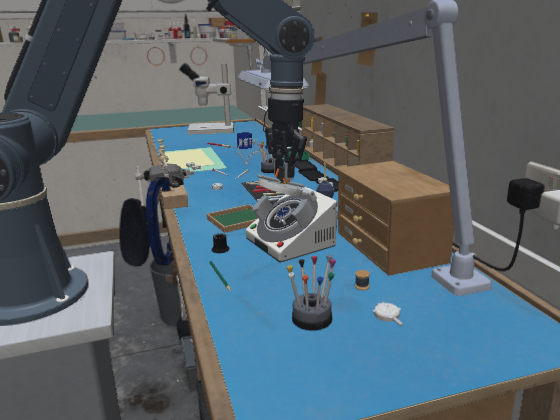

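move_arm:
  deltas: [36,-4.7,4.1,0,0,0,-1.8,36,-4.5,4.3,0,0,0,-1.8,36,-4.3,4.5,0,0,0,-1.8,36,-4,4.8,0,0,0,-1.8,36,-3.7,5,0,0,0,-1.8,36,-3.5,5.2,0,0,0,-1.8,36,-3.2,5.3,0,0,0,-1.8,36,0,0,0,0,0,0]

```text
t: 12.95
tcp_pos: [0.5683, 0.0548, 0.1878]
tool_rot: [0.348, 0.615, -0.508, 0.493]
force: [-5.2, -4.4, 0.6]
finger_gap: 0.443
```

```bash
python3 - <<'E'
from lid import *
p,R,s=pose(); q=s['q']; print(q.round(3),s['t'],s['finger_gap'],R.T@s['force'],R.T@s['ft_torque'])
for th in (86,88,92,96): 
    a,B=lidpose(th,45.7,6.8); print(th,delta(a,B))
# estimated lid angle from tcp
k=p+R@np.array([-.0068,0,0]); v=k-Hn; v0=face(0,0,44)-Hn
print('lid',np.degrees(np.arctan2(v@UP*0+np.cross(v0,v)@HY, v0@v)), np.linalg.norm(v),np.linalg.norm(v0))
snap('wrist','w10')
E
```

```text
[-0.054  0.627  1.409 -0.089  1.378  1.291] 12.95 0.4428109773720383 [ 1.11518425 -6.08679668  2.95763474] [-0.01602218 -0.45074133 -1.19907873]
86 (array([-0.13737331,  0.34636765,  0.24417063]), array([0.37964259, 0.20760811, 0.63376951]))
88 (array([-1.49770655,  2.61941988,  0.26416526]), array([0.37964259, 0.20760811, 0.63376951]))
92 (array([-3.97633513,  7.3009732 ,  0.30416343]), array([0.37964259, 0.20760811, 0.63376951]))
96 (array([-6.12234813, 12.14402817,  0.34401107]), array([0.37964259, 0.20760811, 0.63376951]))
lid 85.77020542110326 0.07592284698578122 0.07589466384404107
```

View pics/w10.png

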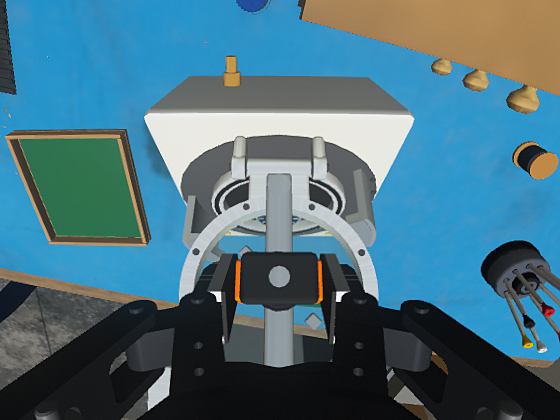

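```bash
python3 - <<'E'
from lid import *
p,R,s=pose(); pp,Rm=p,R
for th in (88,91,94,97):
    a,B=lidpose(th,45+(th-85)*.4,6.8); t,r=delta(a,B,pp,Rm); print(th,t.round(2),r.round(2)); pp,Rm=a,B
print('final',pp, 'up in tool',Rm.T@[0,0,1],'-x',Rm.T@[-1,0,0], 'wrist',pp-Rm[:,0]*.297)
for sg in (1,-1):
  for h in (9,40,80,120,150):
    print(sg,h,[x.round(2).tolist() for x in ik(face(0,0,h),toolrot(-N,sg*HY),n=14)])
E
```

```text
88 [-1.46  2.57  0.24] [0.37 0.22 0.06]
91 [-1.88  3.36  0.  ] [ 0.  -0.  -1.2]
94 [-1.77  3.41 -0.  ] [-0.   0.  -1.2]
97 [-1.66  3.47  0.  ] [-0.  -0.  -1.2]
final [0.58216594 0.05804419 0.19048622] up in tool [-9.40880769e-01 -3.38737920e-01 -2.98628133e-17] -x [ 0.3283879  -0.91213249 -0.24530739] wrist [0.67969715 0.08272338 0.46992781]
1 9 [[-0.26, 0.66, 2.16, 2.08, 0.28, 2.16]]
1 40 [[-0.28, 0.58, 2.19, 1.89, 0.27, 2.34]]
1 80 [[-0.31, 0.48, 2.21, 1.58, 0.27, 2.64]]
1 120 []
1 150 []
-1 9 [[-0.26, 0.66, 2.16, 2.08, 0.28, -0.98]]
-1 40 [[-0.28, 0.58, 2.19, 1.89, 0.27, -0.8]]
-1 80 [[-0.31, 0.48, 2.21, 1.58, 0.27, -0.51]]
-1 120 [[-0.35, 0.37, 2.22, 1.24, 0.3, -0.18]]
-1 150 [[-0.37, 0.28, 2.23, 1.01, 0.35, 0.03]]
```

```bash
python3 - <<'E'
from lid import *
for ph in (0,8,12,16,20):
  n=rot(N,np.radians(ph))
  for h in (8,60,130):
    for sg in (1,-1):
      print(ph,h,sg,[x.round(2).tolist() for x in ik(face(0,0,8)+n*(h-8)/1000,toolrot(-n,sg*HY),n=10)])
# tray: watch tilted relative tool by ph -> tool n at tray = vertical rotated ph about jaw axis
tc=np.array([.461,.2351,.0]); 
for ph in (0,12):
  for az in range(-180,180,30):
    z=np.array([np.cos(np.radians(az)),np.sin(np.radians(az)),0]); 
    # uphill dir of watch = HY x ... sg=1: z=HY ->up=z x vertical
    for sg in (1,-1):
        jaw=z*sg  # tool z
        n=Ro.from_rotvec(z*np.radians(ph)).apply([0,0,1])
        for hh in (.02,.12):
            S=ik(tc+[0,0,hh],toolrot(-n,jaw),n=6)
            if hh==.02 : print('tray',ph,'az',az,sg,[x.round(2).tolist() for x in S])
E
```

```text
0 8 1 [[-0.26, 0.66, 2.16, 2.09, 0.28, 2.16]]
0 8 -1 [[-0.26, 0.66, 2.16, 2.09, 0.28, -0.99]]
0 60 1 [[-0.3, 0.53, 2.2, 1.74, 0.27, 2.48]]
0 60 -1 [[-0.3, 0.53, 2.2, 1.74, 0.27, -0.66]]
0 130 1 []
0 130 -1 [[-0.36, 0.34, 2.23, 1.16, 0.32, -0.11]]
8 8 1 []
8 8 -1 [[-0.22, 0.62, 2.06, 1.0, 0.2, 0.15]]
8 60 1 [[-0.24, 0.5, 2.08, 0.69, 0.28, -2.69]]
8 60 -1 [[-0.24, 0.5, 2.08, 0.69, 0.28, 0.45]]
8 130 1 [[-0.27, 0.33, 2.08, 0.46, 0.44, -2.48]]
8 130 -1 [[-0.27, 0.33, 2.08, 0.46, 0.44, 0.66]]
12 8 1 [[-0.2, 0.62, 2.01, 0.53, 0.27, -2.51]]
12 8 -1 [[-0.2, 0.62, 2.01, 0.53, 0.27, 0.63]]
12 60 1 [[-0.21, 0.5, 2.02, 0.39, 0.37, -2.38]]
12 60 -1 [[-0.21, 0.5, 2.02, 0.39, 0.37, 0.76]]
12 130 1 [[-0.24, 0.34, 2.01, 0.29, 0.53, -2.29]]
12 130 -1 [[-0.24, 0.34, 2.01, 0.29, 0.53, 0.86]]
16 8 1 [[-0.18, 0.62, 1.96, 0.29, 0.36, -2.26]]
16 8 -1 [[-0.18, 0.62, 1.96, 0.29, 0.36, 0.88]]
16 60 1 [[-0.19, 0.5, 1.96, 0.23, 0.47, -2.2]]
16 60 -1 [[-0.19, 0.5, 1.96, 0.23, 0.47, 0.94]]
16 130 1 [[-0.21, 0.36, 1.94, 0.18, 0.64, -2.16]]
16 130 -1 [[-0.21, 0.36, 1.94, 0.18, 0.64, 0.98]]
20 8 1 [[-0.16, 0.62, 1.91
[... 1922 characters left out ...]
1 [[0.16, 0.73, 1.98, 0.5, 0.34, 0.22]]
tray 12 az -30 -1 []
tray 12 az 0 1 [[0.13, 0.74, 1.91, 0.44, 0.51, -0.26]]
tray 12 az 0 -1 []
tray 12 az 30 1 [[0.14, 0.75, 1.83, 0.32, 0.66, -0.65]]
tray 12 az 30 -1 [[0.14, 0.75, 1.83, 0.32, 0.66, 2.5]]
tray 12 az 60 1 [[0.18, 0.77, 1.76, 0.19, 0.78, -1.02]]
tray 12 az 60 -1 [[0.18, 0.77, 1.76, 0.19, 0.78, 2.12]]
tray 12 az 90 1 [[0.23, 0.78, 1.71, 0.06, 0.86, -1.39]]
tray 12 az 90 -1 [[0.23, 0.78, 1.71, 0.06, 0.86, 1.75]]
tray 12 az 120 1 [[0.28, 0.79, 1.69, -0.06, 0.87, -1.76]]
tray 12 az 120 -1 [[0.28, 0.79, 1.69, -0.06, 0.87, 1.38]]
tray 12 az 150 1 [[0.33, 0.78, 1.71, -0.19, 0.82, -2.14]]
tray 12 az 150 -1 [[0.33, 0.78, 1.71, -0.19, 0.82, 1.0]]
```

```bash
python3 - <<'E'
from lid import *
p,R,s=pose(); pp,Rm=p,R
for th in (87,90,93,96,99,101):
    a,B=lidpose(th,44.5,6.8); t,r=delta(a,B,pp,Rm); print(th,t.round(2),r.round(2)); pp,Rm=a,B
print('final',pp,'up in tool',Rm.T@[0,0,1],'-x',Rm.T@[-1,0,0], 'wrist',pp-Rm[:,0]*.297)
E
```

```text
87 [-0.8   1.63  0.23] [0.38 0.21 1.76]
90 [-1.84  3.52  0.  ] [0. 0. 0.]
93 [-1.65  3.61  0.  ] [0. 0. 0.]
96 [-1.46  3.7   0.  ] [0. 0. 0.]
99 [-1.27  3.77 -0.  ] [0. 0. 0.]
101 [-0.73  2.55 -0.  ] [0. 0. 0.]
final [0.58787878 0.05948976 0.19053788] up in tool [-9.68147640e-01 -2.50380004e-01  2.38303889e-18] -x [ 0.24272973 -0.93856623 -0.24530739] wrist [0.65996951 0.07773152 0.47807773]
```

move_arm:
  deltas: [36,-0.8,1.6,0.1,0.2,0.1,1.2,36,-1.8,3.5,0,0,0,0,36,-1.7,3.6,0,0,0,0,36,-1.5,3.7,0,0,0,0,36,-1.3,3.8,0,0,0,0,36,-0.7,2.6,0,0,0,0,36,0,0,0,0,0,0]

```text
t: 13.7
tcp_pos: [0.5875, 0.0596, 0.1908]
tool_rot: [0.356, 0.61, -0.503, 0.497]
force: [-5.1, -3.3, 1.3]
finger_gap: 0.439
```

```bash
python3 - <<'E'
from lid import *
p,R,s=pose(); q=s['q']; print(q.round(3),s['t'],s['finger_gap'],R.T@s['force'],R.T@s['ft_torque'])
k=p+R@np.array([-.0068,0,0]); v=k-Hn; v0=face(0,0,44)-Hn
print('lid',np.degrees(np.arctan2(np.cross(v0,v)@HY, v0@v)), np.linalg.norm(v),np.linalg.norm(v0))
E
```

```text
[-0.048  0.639  1.368 -0.079  1.386  1.296] 13.7 0.4388661957702634 [ 0.2577697  -5.94158246  1.94173321] [-7.23669512e-04 -4.32254821e-01 -1.13398844e+00]
lid 100.7582493549703 0.0761838232086221 0.07589466384404107
```

move_arm:
  deltas: [46,0,-0.7,0,0,0,0,56,0,0,0,0,0,0,66,0,0,0,0,0,0,66,0,0,0,0,0,0,66,-10,-2.6,0,0,0,0,66,-20,-5.5,0,0,0,0,66,-30,-12,0,0,0,0,66,-30,-15,0,0,0,0]

```text
t: 14.5
tcp_pos: [0.58, 0.0583, 0.2889]
tool_rot: [0.359, 0.608, -0.501, 0.5]
force: [0.8, 0.1, 0.0]
finger_gap: 0.77
```

```bash
python3 - <<'E'
from lid import *
p,R,s=pose(); q=s['q']; print(q.round(3),s['t'],s['finger_gap'],p,R.T@s['force'],R.T@s['ft_torque'])
snap('wrist','w11'); snap('top','t11')
n=rot(N,np.radians(14)); 
for d in (110,150):
    a=face(0,0,8)+n*d/1000; B=toolrot(-n,HY); print(a,delta(a,B))
    a=face(0,0,8)+n*d/1000-UP*.06; print(a,ik(a,B,n=8))
E
```

```text
[-0.052  0.526  1.293 -0.076  1.565  1.278] 14.5 0.7702859206091712 [0.57999665 0.05827833 0.28893483] [-0.22527699  0.81196453  0.13447405] [-0.00815408  0.01055889  0.1523739 ]
[0.50622929 0.03882926 0.1805768 ] (array([128.48326556, -48.91698131,  -0.72474463]), array([-173.74190451,  -46.40608312,    0.44924332]))
[0.45585543 0.02608271 0.1505768 ] []
[0.49554068 0.03612462 0.21902727] (array([ 93.81096728, -68.86203468,  -0.56171696]), array([-173.74190451,  -46.40608312,    0.44924332]))
[0.44516682 0.02337808 0.18902727] []
```

View pics/w11.png

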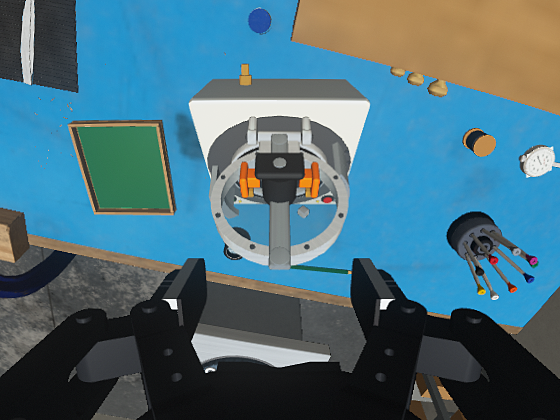

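View pics/t11.png

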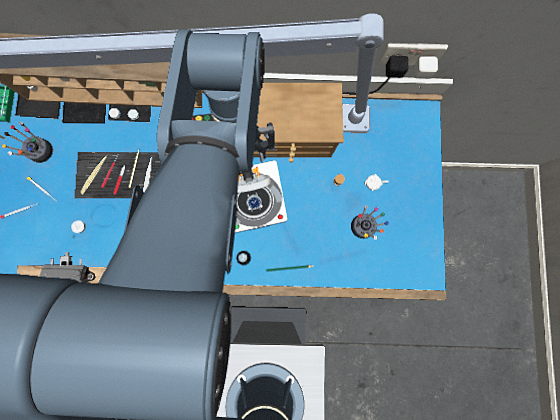

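```bash
python3 - <<'E'
from lid import *
p,R,s=pose(); n=rot(N,np.radians(14)); B1=toolrot(-n,-HY); B=toolrot(-n,HY)
a=face(0,0,8)+n*.19
print(a,delta(a,B1)); print(ik(a,B1,n=6),ik(a,B,n=6), delta(a,B,a,B1))
print(a-B1[:,0]*.297)
E
```

```text
[0.48485206 0.03341999 0.25747773] (array([ 59.138669  , -88.80708806,  -0.3986893 ]), array([ 0.16872061,  0.28953878, 29.90887122]))
[array([-0.24414716,  0.2080141 ,  1.93056883,  0.18924548,  0.7644527 ,
        0.95770668])] [] (array([0., 0., 0.]), array([180.,   0.,   0.]))
[0.4054891  0.01333807 0.54297246]
```

move_arm:
  deltas: [66,10,-22,0,0,0,0,66,14,-22,0,0,0,0,66,17,-22,0,0,0,0,66,18,-22.8,0,0,0,0,66,0,0,0,0,0,7.5,66,0,0,0,0,0,7.5,66,0,0,0,0,0,7.5,66,0,0,0,0,0,7.4,56,0,0,0,0,0,0]

```text
t: 15.5
tcp_pos: [0.4773, 0.0335, 0.2516]
tool_rot: [0.504, 0.497, -0.357, 0.61]
force: [-0.1, -0.1, 0.1]
finger_gap: 0.658
```

```bash
python3 - <<'E'
from lid import *
p,R,s=pose(); n=rot(N,np.radians(14)); B1=toolrot(-n,-HY)
a=face(0,0,8)+n*.19
print(s['t'],s['q'].round(2),delta(a,B1)); s=snap('wrist','w12')
E
```

```text
15.5 [-0.24  0.21  1.94  0.18  0.76  0.96] (array([-3.80214996,  8.54922762,  1.95761208]), array([ 0.02448422, -0.06902791,  0.90846174]))
```

View pics/w12.png

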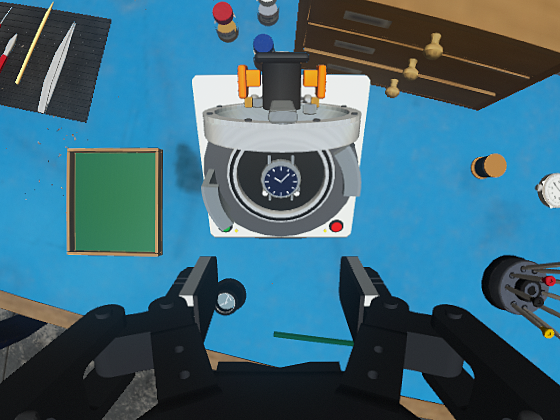

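Lid standing open; the watch dial at (282,180) is exposed, tray at (113,203).

```bash
python3 - <<'E'
from lid import *
s=load('w12'); X=cloud(s); im=s['image']; F0=face(0,0,0); B=np.c_[UP,HY,N]; Y=(X-F0)@B*1000
for u,v in ((282,180),(270,180),(294,180),(282,168),(282,195),(262,180),(298,180)): print((u,v),Y[v,u].round(1),im[v,u])
r=np.hypot(Y[...,0],Y[...,1])
m=(Y[...,2]>14)&(Y[...,2]<22)&(r<35)
q=Y[m]; print(m.sum(),q.min(0),q.max(0),q.mean(0))
blue=(im[...,2].astype(int)>im[...,0]+25)&(im[...,2]<160)&m
print(blue.sum(),Y[blue].mean(0),Y[blue].min(0),Y[blue].max(0))
# lid angle: knob orange
hsv=cv2.cvtColor(im,cv2.COLOR_RGB2HSV)
o=(hsv[...,0]<18)&(hsv[...,1]>180)&(hsv[...,2]>150); o[110:]=0;o[:60]=0;o[:,:230]=0;o[:,340:]=0
v=X[o].mean(0)-Hn; v0=face(0,0,44)-Hn; print('lid',np.degrees(np.arctan2(np.cross(v0,v)@HY,v0@v)))
L=X[o&(np.arange(560)[None]<280)].mean(0); Rr=X[o&(np.arange(560)[None]>280)].mean(0); d=L-Rr; print('tab dir',d/np.linalg.norm(d),HY)
# tray felt
g=(hsv[...,0]>45)&(hsv[...,0]<85)&(hsv[...,1]>80)&(X[...,2]<.02)&(abs(X[...,1]-.235)<.07)&(abs(X[...,0]-.46)<.08)
P=X[g]; print('felt',g.sum(),P.mean(0),np.median(P[:,2])); 
rect=cv2.minAreaRect((P[:,:2]*1000).astype(np.float32)); print(rect)
E
```

```text
(282, 180) [ 0.6 -1.8 18.7] [190 200 214]
(270, 180) [ 0.7  9.8 19.1] [32 44 75]
(294, 180) [  0.1 -13.5  17.8] [45 57 85]
(282, 168) [12.5 -1.8 17.1] [14 25 58]
(282, 195) [-17.   -2.   16.7] [25 42 74]
(262, 180) [ 0.3 17.6 18.1] [154 165 172]
(298, 180) [  0.1 -17.4  17.7] [157 166 172]
1205 [-20.57109725 -20.50476829  14.0030586 ] [21.63297948 18.77539113 20.44415244] [ 1.49508057 -0.58387563 17.91762733]
711 [-0.54970206 -0.48376378 18.31109749] [-17.03007476 -16.49615154  16.4902702 ] [15.49521209 15.76171298 20.1146722 ]
lid 95.330887550117
tab dir [-0.25272685  0.96734192  0.01946133] [-0.24530739  0.96944535  0.        ]
felt 7732 [0.46158325 0.23762618 0.00407227] 0.004073101293206981
((460.9246520996094, 238.91860961914062), (121.23304748535156, 103.69863891601562), 13.562522888183594)
```

move_arm:
  deltas: [60,-3.8,8.5,2,-8.5,0,0,60,0,0,0,-8.5,0,0,60,0,0,0,-8.5,0,0,60,0,0,0,-8.5,0,0,60,0,0,0,-8.5,0,0,60,0,0,0,-8.5,0,0,60,0,0,0,-8.5,0,0,60,0,0,0,-8.5,0,0,60,0,0,0,-8.5,0,0,60,0,0,0,-8.5,0,0]

```text
t: 16.55
tcp_pos: [0.4919, 0.0327, 0.2591]
tool_rot: [-0.045, 0.605, 0.074, 0.791]
force: [-0.4, -0.4, -0.4]
finger_gap: 0.704
```

move_arm:
  deltas: [60,0,0,0,-8.5,0,0,60,0,0,0,-8.5,0,0,60,0,0,0,-8.5,0,0,60,0,0,0,-8.5,0,0,60,0,0,0,-8.5,0,0,60,0,0,0,-8.5,0,0,60,0,0,0,-8.5,0,0,60,0,0,0,-8.5,0,0,60,0,0,0,-8.5,0,0,60,0,0,0,-8.5,0,0]

```text
t: 17.55
tcp_pos: [0.4919, 0.0327, 0.2591]
tool_rot: [0.568, -0.396, -0.463, -0.553]
force: [-1.3, -0.0, 0.2]
finger_gap: 0.701
```

move_arm:
  deltas: [60,0,0,0,-8.5,0,0,60,0,0,0,-1.5,0,0,56,0,0,0,0,0,0]

```text
t: 17.85
tcp_pos: [0.4909, 0.0328, 0.2588]
tool_rot: [0.612, -0.356, -0.495, -0.504]
force: [-0.1, -0.4, 0.3]
finger_gap: 0.658
```

```bash
python3 - <<'E'
from lid import *
p,R,s=pose(); n=rot(N,np.radians(14)); B=toolrot(-n,HY)
a=face(0,0,8)+n*.19
print(s['t'],s['q'].round(2),s['finger_gap'],delta(a,B)); s=snap('wrist','w13')
E
```

```text
17.85 [-0.24  0.22  1.91  0.17  0.78 -2.17] 0.6580951857866923 (array([-0.26890683,  5.82620112,  2.11621499]), array([ 0.06562692, -0.0799249 , -0.66491435]))
```

View pics/w13.png

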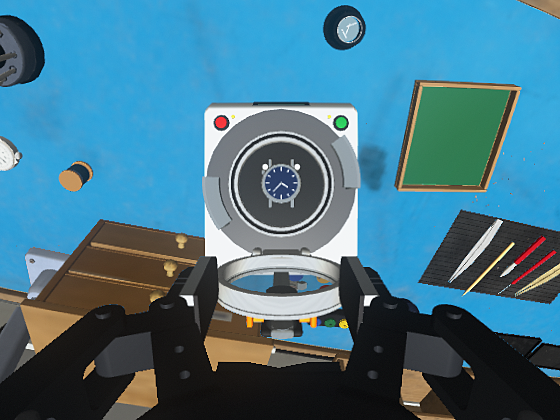

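```bash
python3 - <<'E'
from lid import *
s=load('w13'); X=cloud(s); F0=face(0,0,0); Bf=np.c_[UP,HY,N]; Y=(X-F0)@Bf*1000; im=s['image'].astype(int)
r=np.hypot(Y[...,0],Y[...,1]); m=(Y[...,2]>14)&(Y[...,2]<22)&(r<30); blue=m&(im[...,2]>im[...,0]+25)&(im[...,2]<160)
q=Y[blue]; print('dial',q.mean(0),(q.min(0)+q.max(0))/2)
m=(Y[...,2]>13)&(r<30)&(abs(Y[...,0])<6); q=Y[m]; print('y ext',np.percentile(q[:,1],[1,99]))
p,R,s=pose(); n=rot(N,np.radians(11)); B=toolrot(-n,HY); pp,Rm=p,R
q=s['q']
for d in (140,100,60,30,0):
    a=face(-.3,-.6,7)+n*d/1000; t,r=delta(a,B,pp,Rm); S=ik(a,B,q0=q,n=0); q=S[0] if S else q; print(d,a,t.round(2),r.round(2),q.round(2),len(S)); pp,Rm=a,B
E
```

```text
dial [-1.07117618 -0.39007418 18.54461081] [-1.19077981 -0.15244441 18.27867507]
y ext [-18.94372939  18.70549513]
140 [0.49181614 0.03456326 0.20619459] [51.02 12.19  1.47] [ 0.05 -0.07 -3.68] [-0.26  0.3   2.02  0.3   0.55 -2.31] 1
100 [0.50444096 0.03775783 0.16837384] [40. -0. -0.] [0. 0. 0.] [-0.24  0.39  2.03  0.36  0.45 -2.36] 1
60 [0.51706579 0.0409524  0.1305531 ] [40. -0. -0.] [0. 0. 0.] [-0.22  0.48  2.03  0.44  0.36 -2.43] 1
30 [0.5265344  0.04334833 0.10218754] [30.  0.  0.] [0. 0. 0.] [-0.21  0.55  2.03  0.52  0.3  -2.51] 1
0 [0.53600302 0.04574426 0.07382199] [30. -0. -0.] [0. 0. 0.] [-0.2   0.62  2.02  0.63  0.24 -2.61] 1
```

move_arm:
  deltas: [54,17,12,1.5,0,0,-3.7,54,17,0,0,0,0,0,54,17,0,0,0,0,0,54,20,0,0,0,0,0,54,20,0,0,0,0,0,54,20,0,0,0,0,0,54,15,0,0,0,0,0,54,0,0,0,0,0,0,54,0,0,0,0,0,0]

```text
t: 18.8
tcp_pos: [0.5168, 0.0412, 0.1357]
tool_rot: [0.623, -0.336, -0.479, -0.52]
force: [-0.9, 0.0, 0.5]
finger_gap: 0.629
```

```bash
python3 - <<'E'
from lid import *
p,R,s=pose(); n=rot(N,np.radians(11)); B=toolrot(-n,HY); print(s['t'],s['q'].round(2),s['finger_gap'],s['force'])
for d in (20,0):
    a=face(-.6,-.5,7)+n*d/1000; t,r=delta(a,B); print(d,t.round(2),r.round(2))
snap('wrist','w14')
E
```

```text
18.8 [-0.22  0.47  2.03  0.42  0.37 -2.41] 0.6292361925213602 [-0.90236776  0.03102577  0.46522422]
20 [44.95  1.8  -0.13] [ 0.11 -0.02 -0.01]
0 [64.95  1.8  -0.12] [ 0.11 -0.02 -0.01]
```

View pics/w14.png

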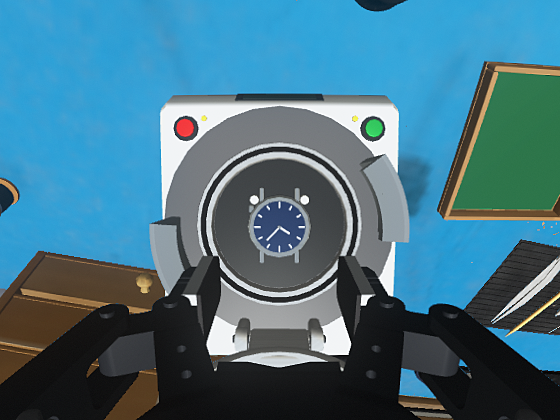

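move_arm:
  deltas: [54,15,1.8,0,0,0,0,54,15,0,0,0,0,0,54,12,0,0,0,0,0,54,8,0,0,0,0,0,54,6,0,0,0,0,0,54,0,0,0,0,0,0]

```text
t: 19.45
tcp_pos: [0.5328, 0.0451, 0.0821]
tool_rot: [0.623, -0.336, -0.479, -0.52]
force: [-1.2, -0.8, -0.3]
finger_gap: 0.631
```

```bash
python3 - <<'E'
from lid import *
p,R,s=pose(); n=rot(N,np.radians(11)); B=toolrot(-n,HY); print(s['t'],s['q'].round(2),s['finger_gap'],s['force'],s['ft_torque'])
a=face(-.6,-.5,7); print(delta(a,B))
snap('wrist','w15')
E
```

```text
19.45 [-0.21  0.6   2.03  0.59  0.26 -2.58] 0.6310889911785178 [-1.17495068 -0.78742154 -0.30703423] [-0.04661651  0.13442107 -0.05199345]
(array([ 8.97142844, -0.12181655, -0.07593616]), array([ 0.14311162, -0.04029967,  0.01747205]))
```

View pics/w15.png

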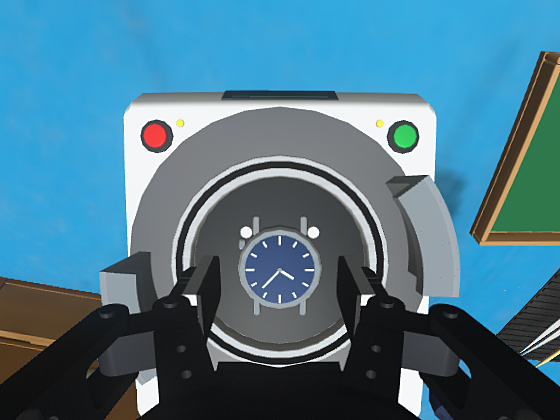

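move_arm:
  deltas: [54,5,0,0,0,0,0,54,4,0,0,0,0,0,54,0,0,0,0,0,0,46,0,0,0,0,0,0,38,0,0,0,0,0,0,38,0,0,0,0,0,0,38,0,0,0,0,0,0]
  force: 25

```text
t: 20.2
tcp_pos: [0.5353, 0.0459, 0.0739]
tool_rot: [0.623, -0.336, -0.479, -0.52]
force: [-1.4, -0.7, 4.3]
finger_gap: 0.448
```

```bash
python3 - <<'E'
from lid import *
p,R,s=pose(); n=rot(N,np.radians(11)); B=toolrot(-n,HY); print(s['t'],s['q'].round(2),s['finger_gap']*85.4,R.T@s['force'],s['ft_torque'])
a=face(-.6,-.5,7); print(delta(a,B))
snap('wrist','w16')
E
```

```text
20.2 [-0.2   0.62  2.02  0.63  0.24 -2.62] 38.25606706345463 [-4.51286951  0.04556764 -0.30443689] [ 0.05722052  0.2764424  -0.00749432]
(array([ 0.37205134, -0.32451144, -0.23965355]), array([ 0.1588579 , -0.03752871,  0.01858224]))
```

View pics/w16.png

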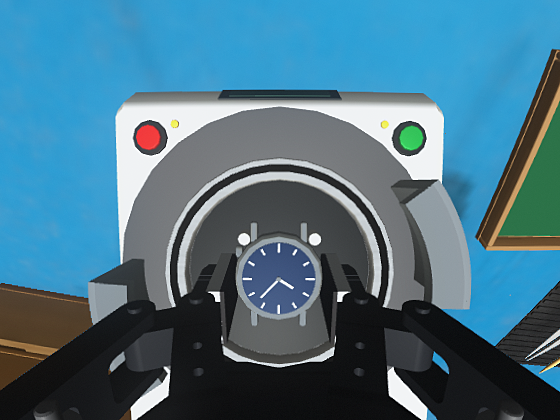

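move_arm:
  deltas: [36,-5,1,0,0,0,0,36,-10,2,0,0,0,0,36,-15,3,0,0,0,0,36,-20,4,0,0,0,0,36,-20,4,0,0,0,0,36,-20,4,0,0,0,0,36,-20,4,0,0,0,0,36,-20,4,0,0,0,0]
  force: 30

```text
t: 21.05
tcp_pos: [0.4694, 0.0292, 0.1891]
tool_rot: [0.623, -0.336, -0.479, -0.519]
force: [-0.1, 1.3, -0.8]
finger_gap: 0.447
```

```bash
python3 - <<'E'
from lid import *
p,R,s=pose(); print(s['t'],p,s['q'].round(2),s['finger_gap']*85.4,R.T@s['force'],s['ft_torque'])
tr=np.array([.461,.2365,.004])
n=rot(N,np.radians(41)); B=toolrot(-n,HY); n1=rot(N,np.radians(11)); B1=toolrot(-n1,HY)
a=tr+[0,0,.16]; print('shift at const orient',delta(a,B1)); print('then rot',delta(a,B,a,B1)); q=s['q']
for A,Bx in ((a,B1),(a,B),(tr+[0,0,.01],B)): S=ik(A,Bx,q0=q,n=6); print([x.round(2) for x in S]); q=S[0]
print('down in tool',B.T@[0,0,-1])
snap('wrist','w17')
E
```

```text
21.05 [0.46939843 0.0292293  0.18905889] [-0.28  0.31  2.09  0.36  0.48 -2.4 ] 38.155642175850865 [0.83384436 0.00284925 1.28499332] [-0.05590228  0.13795032  0.01557814]
shift at const orient (array([ 37.3351782 , -32.77121052, 202.95752719]), array([ 0.15308741, -0.07116301, -0.01616686]))
then rot (array([0., 0., 0.]), array([1.95521209e-16, 2.24586603e-15, 3.00000000e+01]))
[array([ 0.26,  0.41,  2.  , -0.01,  0.39, -1.55])]
[array([ 0.26,  0.55,  1.63,  0.  ,  1.15, -1.56])]
[array([ 0.26,  0.79,  1.71,  0.  ,  0.84, -1.56])]
down in tool [ 9.81627183e-01 -1.90808995e-01  1.68964096e-17]
```

View pics/w17.png

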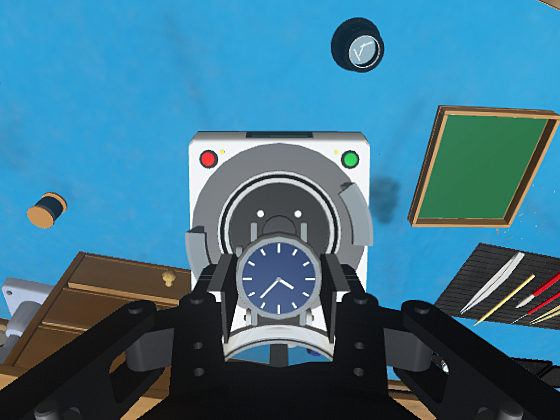

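move_arm:
  deltas: [36,3.7,-3.3,10,0,0,0,36,3.7,-3.3,20,0,0,0,36,3.7,-3.3,25,0,0,0,36,3.7,-3.3,25,0,0,0,36,3.7,-3.3,25,0,0,0,36,3.7,-3.3,25,0,0,0,36,3.7,-3.3,25,0,0,0,36,3.7,-3.3,25,0,0,0,36,3.7,-3.2,15,0,0,0,36,4,-3.2,8,0,0,0]

```text
t: 22.1
tcp_pos: [0.4614, 0.2381, 0.1629]
tool_rot: [0.623, -0.335, -0.479, -0.519]
force: [0.2, -0.3, 0.2]
finger_gap: 0.443
```

move_arm:
  deltas: [36,0,0,0,0,0,3,36,0,0,0,0,0,4,36,0,0,0,0,0,4,36,0,0,0,0,0,4,36,0,0,0,0,0,4,36,0,0,0,0,0,4,36,0,0,0,0,0,4,36,0,0,0,0,0,3,36,0,0,0,0,0,0]

```text
t: 23.0
tcp_pos: [0.4636, 0.2368, 0.1624]
tool_rot: [-0.515, 0.486, 0.597, 0.378]
force: [0.6, 0.4, 0.1]
finger_gap: 0.442
```

```bash
python3 - <<'E'
from lid import *
p,R,s=pose(); print(s['t'],p,s['q'].round(2),s['finger_gap']*85.4,R.T@s['force'])
s=snap('wrist','w18'); X=cloud(s); snap('side','s18')
im=s['image'].astype(int); Z=(X-p)@R*1000
# dial plane
blue=(im[...,2]>im[...,0]+25)&(im[...,2]<170); blue[:200]=0;blue[360:]=0;blue[:,:225]=0;blue[:,335:]=0
m=blue&(Z[...,0]>-60)&(Z[...,0]<30)
P=X[m]; c=P.mean(0)
for _ in range(4):
    U,S,V=np.linalg.svd(P-c,full_matrices=False); d=(P-c)@V[2]; P=P[abs(d)<.0015]; c=P.mean(0)
nn=V[2]*np.sign(V[2,2]); print('dial',len(P),c,'n',nn,'tilt',np.degrees(np.arccos(nn[2])), 'in tool',(c-p)@R*1000,nn@R)
E
```

```text
23.0 [0.46359198 0.23684639 0.16244925] [ 0.26  0.56  1.63 -0.    1.15 -1.56] 37.76518151552954 [-0.26200916 -0.65308163  0.28213629]
dial 3840 [0.46378427 0.23645698 0.17315085] n [-0.00344493  0.00161773  0.99999276] tilt 0.21806043675191353 in tool [-10.52378746   1.93993203  -0.4464352 ] [-9.81308122e-01  1.92442742e-01  4.01486390e-04]
```

View pics/w18.png

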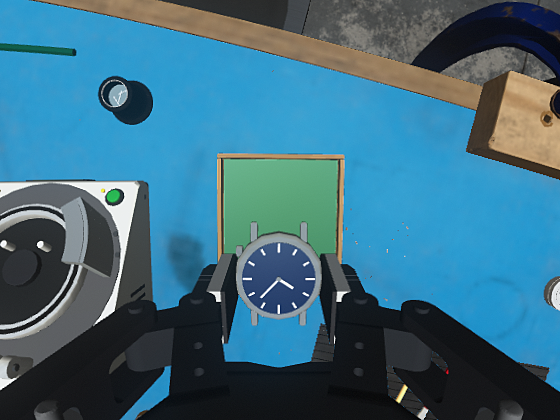

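View pics/s18.png

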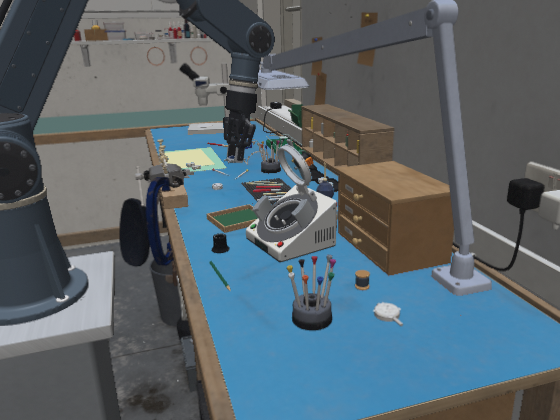

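move_arm:
  deltas: [36,10,-2,0,0,0,0,36,20,-3.9,0,0,0,0,36,20,-3.9,0,0,0,0,36,20,-3.9,0,0,0,0,36,20,-3.9,0,0,0,0,36,20,-3.9,0,0,0,0,36,15,-2.9,0,0,0,0,36,10,-2,0,0,0,0,36,5,-1,0,0,0,0,36,0,0,0,0,0,0]

```text
t: 24.1
tcp_pos: [0.4619, 0.2365, 0.0201]
tool_rot: [-0.515, 0.486, 0.597, 0.378]
force: [-0.3, -0.2, -0.7]
finger_gap: 0.443
```

```bash
python3 - <<'E'
from lid import *
p,R,s=pose(); print(s['t'],p,s['finger_gap']*85.4,s['force'])
s=snap('wrist','w19'); X=cloud(s)
im=s['image'].astype(int); Z=(X-p)@R*1000
m=np.zeros((420,560),bool); m[255:305,255:305]=1
P=X[m]; c=P.mean(0)
for _ in range(4):
    U,S,V=np.linalg.svd(P-c,full_matrices=False); d=(P-c)@V[2]; P=P[abs(d)<.0015]; c=P.mean(0)
nn=V[2]*np.sign(V[2,2]); print('dial',len(P),c,'n',nn)
g=(im[...,1]>im[...,0]+20)&(im[...,1]>im[...,2]+15)&(X[...,2]<.012); print('felt',np.median(X[g],0),g.sum(), X[g].min(0),X[g].max(0))
E
```

```text
24.1 [0.46186895 0.23646022 0.02009161] 37.80111842590846 [-0.27301299 -0.2349328  -0.69665496]
dial 359 [0.46268356 0.23669514 0.03081738] n [0.22132486 0.07470132 0.97233483]
felt [0.43601961 0.23423634 0.00391059] 27961 [0.3900937  0.17104088 0.00146584] [0.5224549  0.29333639 0.00630599]
```

View pics/w19.png

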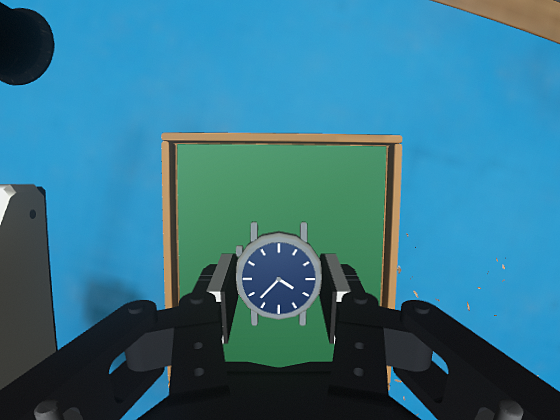

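move_arm:
  deltas: [36,6,-1.15,0,0,0,0,36,4,-0.8,0,0,0,0,36,2,-0.4,0,0,0,0,36,1,-0.2,0,0,0,0,36,1,-0.2,0,0,0,0,36,0,0,0,0,0,0]

```text
t: 24.75
tcp_pos: [0.4624, 0.2366, 0.0062]
tool_rot: [-0.515, 0.486, 0.597, 0.378]
force: [0.0, 0.2, -1.0]
finger_gap: 0.446
```

move_arm:
  deltas: [36,0.7,-0.1,0,0,0,0,36,0,0,0,0,0,0]

```text
t: 24.95
tcp_pos: [0.4624, 0.2365, 0.0056]
tool_rot: [-0.515, 0.486, 0.597, 0.378]
force: [-1.2, -1.1, -0.9]
finger_gap: 0.443
```

move_arm:
  deltas: [36,0.7,-0.1,0,0,0,0,36,0,0,0,0,0,0]

```text
t: 25.15
tcp_pos: [0.4623, 0.2365, 0.0048]
tool_rot: [-0.515, 0.486, 0.597, 0.378]
force: [0.8, -0.1, -1.0]
finger_gap: 0.445
```

move_arm:
  deltas: [36,0.6,-0.1,0,0,0,0,36,0,0,0,0,0,0]

```text
t: 25.35
tcp_pos: [0.4624, 0.2366, 0.0044]
tool_rot: [-0.515, 0.486, 0.597, 0.378]
force: [-0.9, 1.0, 0.3]
finger_gap: 0.447
```

```bash
python3 - <<'E'
from lid import *
p,R,s=pose(); print(s['t'],p,s['finger_gap']*85.4,s['force'],s['ft_torque'])
s=snap('wrist','w20'); X=cloud(s); print(np.median(X[265:300,265:295].reshape(-1,3),0))
E
```

```text
25.35 [0.46239319 0.23656269 0.00438582] 38.14593206618401 [-0.89665517  1.01014732  0.30154062] [0.03533338 0.02960816 0.02413911]
[0.46404774 0.23699158 0.0150862 ]
```

move_arm:
  deltas: [36,0.5,-0.1,0,0,0,0,36,0,0,0,0,0,0]

```text
t: 25.6
tcp_pos: [0.4624, 0.2365, 0.0043]
tool_rot: [-0.515, 0.486, 0.597, 0.378]
force: [-0.3, 0.1, 4.5]
finger_gap: 0.444
```

```bash
python3 - <<'E'
from lid import *
p,R,s=pose(); print(s['t'],p,s['finger_gap']*85.4,s['force'],s['ft_torque'])
E
```

```text
25.6 [0.46240926 0.23654749 0.00426378] 37.92707158258427 [-0.30051001  0.08738409  4.48943434] [-0.01973553  0.13415161 -0.00316452]
```

move_arm:
  deltas: [42,0,0,0,0,0,0,50,0,0,0,0,0,0,56,0,0,0,0,0,0,56,0,0,0,0,0,0,56,-5,1,0,0,0,0,56,-15,3,0,0,0,0,56,-30,6,0,0,0,0,56,-40,8,0,0,0,0,56,-40,8,0,0,0,0]

```text
t: 26.5
tcp_pos: [0.4612, 0.2364, 0.1385]
tool_rot: [-0.515, 0.486, 0.597, 0.378]
force: [0.6, 0.1, -0.6]
finger_gap: 0.657
```

```bash
python3 - <<'E'
from lid import *
p,R,s=pose(); print(s['t'],p,s['finger_gap']*85.4,s['force'])
s=snap('wrist','w21'); snap('side','s21'); snap('top','t21')
X=cloud(s); im=s['image'].astype(int)
print([X[v,u].round(4).tolist() for u,v in ((279,200),(279,230),(279,260))])
E
```

```text
26.5 [0.46116174 0.23644543 0.13850014] 56.12940403488198 [ 0.60091326  0.14317464 -0.56781947]
[[0.4359, 0.23, 0.0043], [0.4598, 0.2361, 0.0148], [0.4874, 0.2431, 0.0032]]
```

View pics/w21.png

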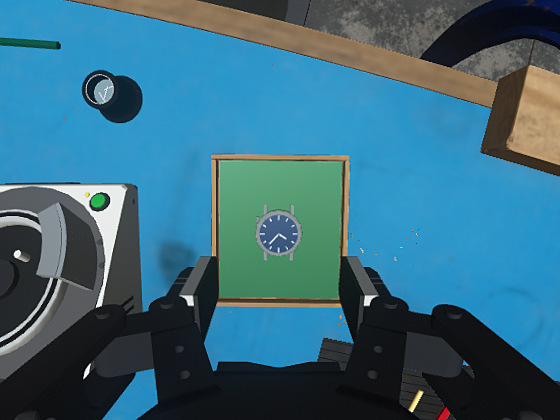

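View pics/s21.png

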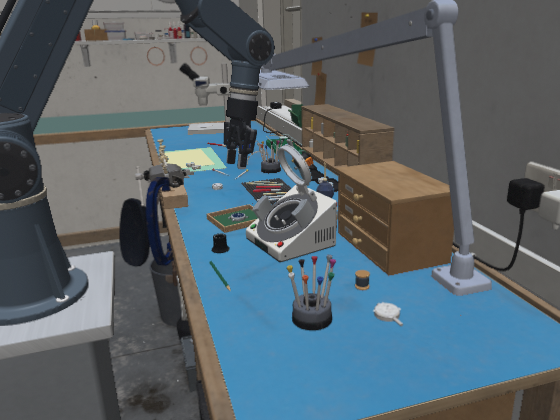

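```bash
python3 - <<'E'
from lid import *
s=load('w21'); X=cloud(s); im=s['image'].astype(int)
m=(im[...,2]>im[...,0]+20)&(im[...,2]<170)&(X[...,2]>.011)&(X[...,2]<.02)&(np.hypot(X[...,0]-.462,X[...,1]-.2365)<.019)
P=X[m]; A=np.c_[P[:,:2],np.ones(len(P))]; c=np.linalg.lstsq(A,P[:,2],rcond=None)[0]; print('dial',len(P),P.mean(0),'tilt rad',np.hypot(*c[:2]))
job.sign_off(); print(manip.sense()['t'])
E
```

```text
dial 1093 [0.4627061  0.23617911 0.01487366] tilt rad 0.003734634584423047
the job is handed in; nothing more can be done
the job is handed in; nothing more can be done
```

The watch is lying dial up on the green felt of the job tray, the lid is open, and the job is handed in. It took about 27 s of the 62 s; the hand-in gives no verdict.

**What I did:**
1. I squeezed both orange tabs fully in and turned the knob anticlockwise to its stop. My tool angle puts the knob at about 1.4 rad.
2. Still holding the knob, I swung the lid up and let go; it stayed up.
3. I gripped the watch by its round sides, lowered it onto the felt until the wrist read about 4.5 N, then released it and backed off.

**Last checks:**
- **Watch:** about 2 mm from the tray's measured centre. Dial tilt is about 0.004 rad and dial height 14.9 mm, as expected for a watch resting on the felt.
- **Lid:** two measurements disagree. The hand position gave about 100.7° (1.76 rad) and a rougher camera estimate gave about 95° (1.66 rad). Both are well over the 1.4 rad needed.
- **Robot:** the tool was about 140 mm above the bench, with contact force at noise level.
- **Bystanders:** in the pictures the loupe, spool, gauge and screwdriver stand look undisturbed. I did not measure their positions again.

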